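# Load the slide tray under the microscope riser

## Task

Use the hooked rod to catch the eye hidden under the ledge of the microscope riser and draw the tray fully out, then lock it there by setting the lock pin fully home through the bracket and the tray's lug. After that lay every slide box flat, lid up, in a lane of its own in the tray's front bay, with the hooked rod put back on its mat in the end. Leave the objective, the oil bottle and the glass dish alone.

Things in the scene. Friction and masses are not known exactly. Their poses are not given: they have to be found in the camera images.
- riser: Fixed grey riser. Origin: on the bench under the middle of its ledge's free edge; +y points level out of the opening, z up. Board 370 wide (x), y 0 to -420, underside 92, top 110 mm above the bench; side walls at x +-177 (14 thick). A microscope (480 mm tall) stands on it behind y = -190. At negative x an arm (x -184 to -170, 42 high) reaches out to y = 105 and carries the lock bracket.
- tray (a joint): How far the white tray is drawn out from under the riser along the riser's +y, in m: 0 = in, 0.21 = fully out against its stop, where the two lock holes line up. Starts at 0 to 0.02; about 3 N of friction; stays where it is left.
- eye_centre (a point): Centre of the level steel ring (hole axis vertical) on the middle of the tray's front; moves with it. Bar 6 mm thick, hole 30, outside 42 mm across, centre 28 mm above the bench, at riser x = 0, y = -0.045 + tray value, so hidden under the ledge. The tray's front panel (top 38 mm above the bench) is 20 mm behind it. Axes as the riser's.
- eye: The same eye as a body; origin at its centre.
- bay (a point): Centre of the floor of the tray's front bay, 14 mm above the bench, axes as the riser's; at riser (0, -0.117 + tray value). The bay is 96 mm long in y; walls along y (4 thick, 12 mm high) make four lanes, 62 mm wide, centres at x = -0.099, -0.033, 0.033, 0.099. The front panel rises 24 mm above this floor.
- lock_hole (a point): Centre of the upper rim of the vertical 12 mm lock hole in the riser's fixed aluminium bracket (34 x 44 x 8 mm), 42 mm above the bench; at riser (-0.153, 0.080). The tray's lug with an equal hole (8 thick, top 22 mm above the bench) lies right under it when the tray is fully out.
- hook: Hooked rod. Wooden flat-bottomed handle 80 (x) x 22 (y) x 36 mm high; origin at the centre of its underside, z up. From its +x end a steel rod 7 mm thick runs along +x, axis 27 mm above the underside, to x = 150, where it turns straight down to 2 mm above underside level. 0.12 kg, mass centre near x = 25 mm. Stands upright on its handle.
- hook_tip (a point): Lowest point of the down-turned end of the hooked rod, at (150, 0, 2) mm of the hooked rod's frame.
- mat: Fixed black rubber mat 100 (x) x 240 (y) x 3 mm, origin at the centre of its underside; the hooked rod lies on it at the start, its rod pointing to about the mat's -y.
- pin: Lock pin, upright in its block at the start. Origin at the lower tip, z up the pin. Shank 8 mm thick, tip tapered, 38 mm long up to a flange (22 across, 4 thick); above it a black square grip 16 x 16 mm, 42 to 68 mm above the tip, sides along its x and y. 0.05 kg. Seated in block or bracket, its tip is 4 mm above the bench.
- pin_block: Fixed grey storage block 50 x 50 x 42 mm with a vertical 12 mm hole in the middle that holds the pin; origin at the centre of its underside.
- objective: Bystander: steel microscope objective, 32 mm across, 46 mm tall, standing; origin at the centre of its underside. Leave alone.
- oil: Bystander: amber oil bottle 32 mm across, 60 mm tall; origin at the centre of its underside. Leave alone.
- dish: Bystander: shallow glass dish 80 mm across, 16 mm high; origin at the centre of its underside. Leave alone.
- box1: Slide box, 84 (its x) x 34 (its y) x 32 mm high, white body with grey lid, 0.09 kg; origin at the centre of its underside, z up. Lies on the bench, lid up. Two to four of the four boxes are present in a run.
- box2: Slide box, 84 (its x) x 34 (its y) x 32 mm high, white body with grey lid, 0.09 kg; origin at the centre of its underside, z up. Lies on the bench, lid up. Two to four of the four boxes are present in a run.
- box3: Slide box, 84 (its x) x 34 (its y) x 32 mm high, white body with grey lid, 0.09 kg; origin at the centre of its underside, z up. Lies on the bench, lid up. Two to four of the four boxes are present in a run.
- box4: Slide box, 84 (its x) x 34 (its y) x 32 mm high, white body with grey lid, 0.09 kg; origin at the centre of its underside, z up. Lies on the bench, lid up. Two to four of the four boxes are present in a run.
There are look-alikes about, which are no part of the job. Leave any green or red look-alike of the box1 alone.

How it is judged:
By the outcome, as a careful person would: the job done as asked, in the order asked, and still so for the second after the job is handed in, with the robot touching nothing.
Of box1, box2, box3, box4 only 2 to 4 are there at a start; the rules pass over those that are not, and their reading is None.
At some moment in a run one of box1, box2, box3, box4 may be knocked a few centimetres aside while the robot is not near it.
It also fails if it takes over 210 s, if anything falls off the work surface, if the arm or the gripper's body presses on something with over 40 N, if the wrist force passes 120 N, or if a joint passes its speed limit or range.

## Robot

A 7-joint arm with a two-finger parallel gripper is mounted at the origin on the work surface. World frame = base frame: x ahead of the robot, y to its left, z up, the work surface at z = 0. Lengths are in mm, angles in rad, forces in N, time in s.
With the tool pointing down it reaches from about 350 to 900 mm from the base axis. Payload 19.9 kg.
Tool frame: the origin (TCP) lies midway between the tips of the shut fingers; the grasp point (between the pads) lies 19 mm behind it; y points along the fingers, x is the direction in which the jaws open and shut, and the axes are right-handed (so a half turn about y gives the same grasp; the last joint's range is limited). The gripper opens to 85 mm and grips with 20 to 120 N. Pads are 22 mm wide; open, the fingers measure 114 mm over their backs; the gripper's body (76 mm by 85 mm) begins 54 mm behind the grasp point. The pads swing forward as they close: fully open they stand 13 mm farther back than shut.
Start: joints at [1.087, 0.417, -0.01, 1.614, 0.005, 1.111, -0.053], TCP at [267.787, -564.705, 231.26] pointing down, gripper open.
Joint ranges: [-2.81, 2.81], [-0.39, 2.02], [-1.27, 1.25], [0.06, 2.57], [-1.19, 4.33], [0.19, 2], [-2.82, 2.82]. Speed limits (rad/s): [1.89, 1.89, 2.39, 2.39, 3.01, 3.01, 3.01].

## Interface

Orientations are given as a rotation vector (axis times angle).
In Python, from rig import bot, imaging, order gives the robot as it stands.
- The arm moves only by the tool carry_out, never from a script. Its argument "targets" is a list of rows, each a list of 3 entries, a list of its own where there are three numbers: the shift along the tool's x, y, z in mm, then the turn about the tool's y in rad, then the opening, from 0 (shut) to 1 (fully open). A call has exactly 8 rows; each row is the pose to reach, as a shift and turn from the pose commanded when the call began, along the tool's axes at that moment; what a row does not reach only later rows make up. A row lasts 1/12 s, in which the tool goes at most 41.7 mm and 7.16 degrees, less where a joint would pass 70% of its speed; a pose out of reach is approached as far as the arm can. A call with a gripper value outside its range is refused whole. The fingers move at their own pace and stop on an object; the grip force is fixed at half the most. Time passes only in rows, so rows that repeat a pose let the fingers close, or fill a call up. It gives the time, the measured TCP pose, the force and the opening at its end, in the units of the state.
- bot.read_state(): the state, without advancing time (a new reading comes with each control period).
- imaging.read_camera(name): name is "scene" or "top"; returns the picture (384x512x3 uint8, blue, green, red); there is no depth.
- imaging.camera_model(name): a dict with "K" (3x3 intrinsics, pixels), "R" (3x3) and "t" (3): a world point X has camera coordinates R X + t. Camera axes: x right, y down, z forward; pixel columns grow to the right and rows downward; lengths in mm; the calibration is good to about 2 mm. A picture is of the moment at which its call begins. camera_model takes no time and is no camera call.
- order.hand_in(): hands the job in, once; it reports no verdict.
The state is a dict: "t": time; "joints": joint angles; "qd": joint speeds; "tau": joint torques, N m; "ee_pos": TCP position; "eef_rot": TCP orientation; "force": force on the tool from outside, world axes, zero at the start; "moment": the same for the moment, N m; "finger_gap": finger opening in mm.
Only numpy, scipy, OpenCV 4.12 (cv2) and the standard library are available. Lean on these libraries where they do the work, as an engineer would, in place of code of your own. Each camera call takes 0.05 s, during which the arm holds its last target. There are 200 camera calls.

## Working session

There is one attempt and no reset: what is moved stays moved. The work goes in short steps, Python scripts to look and compute and a tool call to move; the robot and the scene stay as the last step left them, time stands still between calls to the robot, and variables do not carry over. Pictures are saved under pics/ and viewed, about 12 in all and at most 16, crops included, and the job is handed in when it is done.

Besides the shell and the picture viewer there is one more tool, called as a command line: name --argument value ..., lists and objects as JSON in quotes. carry_out: Moves the arm, as the interface text tells. Its arguments: {"type":"object","properties":{"targets":{"type":"array"}},"required":["targets"]}

```bash
ls; mkdir -p pics; cat > h.py <<'E'
import numpy as np, cv2
from scipy.spatial.transform import Rotation as Ro
from rig import bot, imaging, order
def cam(n):
    m=imaging.camera_model(n); return np.array(m["K"]),np.array(m["R"]),np.array(m["t"])
def ray(n,u,v,z):
    K,R,t=cam(n); d=R.T@np.linalg.inv(K)@np.array([u,v,1.]); c=-R.T@t.ravel()
    return c+d*(z-c[2])/d[2]
def proj(n,X):
    K,R,t=cam(n); p=K@(R@np.array(X,float)+t.ravel()); return p[:2]/p[2]
def st():
    s=bot.read_state(); print("t",s["t"],"pos",np.round(s["ee_pos"],1),"rot",np.round(s["eef_rot"],3),"F",np.round(s["force"],1),"gap",round(float(s["finger_gap"]),1)); print(np.round(Ro.from_rotvec(s["eef_rot"]).as_matrix(),3)); return s
def crop(n,name,u0,v0,u1,v1,k):
    im=imaging.read_camera(n); cv2.imwrite("pics/"+name,cv2.resize(im[v0:v1,u0:u1],None,fx=k,fy=k,interpolation=cv2.INTER_CUBIC))
E
python3 - <<'E'
from h import *
s=st(); print(np.round(s["joints"],3))
for n in("scene","top"):
    im=imaging.read_camera(n); cv2.imwrite(f"pics/{n}0.png",cv2.resize(im,(800,600),interpolation=cv2.INTER_CUBIC))
    K,R,t=cam(n); print(n,K.round(1).tolist(),(-R.T@t.ravel()).round(0))
E
```

```text
pics
t 0.0 pos [ 267.6 -564.4  230.7] rot [-1.386  0.878 -0.876] F [ 0.2  0.  -0.3] gap 85.7
[[ 0.428 -0.001  0.904]
 [-0.904  0.001  0.428]
 [-0.001 -1.    -0.   ]]
[ 1.086  0.418 -0.01   1.614  0.005  1.111 -0.053]
scene [[374.1, 0.0, 254.9], [0.0, 374.1, 193.7], [0.0, 0.0, 1.0]] [ 971. -375.  646.]
top [[352.2, 0.0, 251.9], [0.0, 352.2, 191.5], [0.0, 0.0, 1.0]] [380.  78. 922.]
```

View images.

View pics/top0.png

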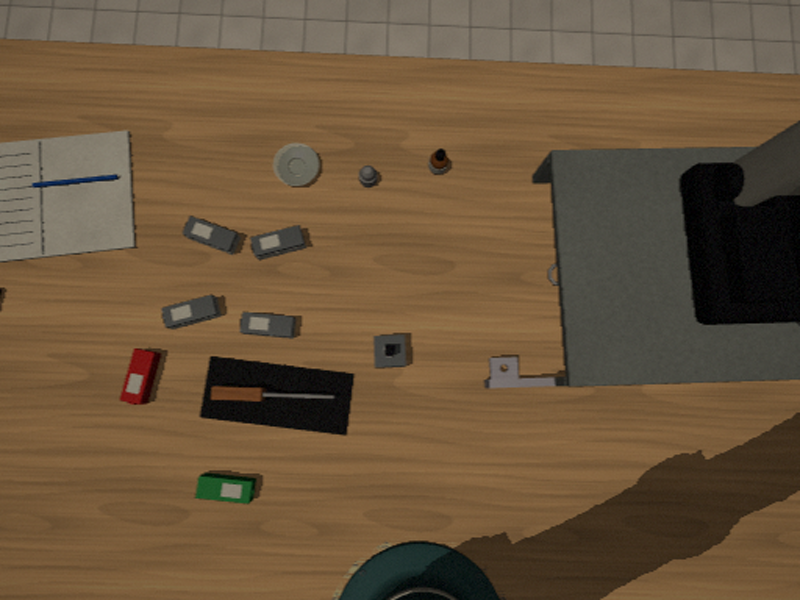

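View pics/scene0.png

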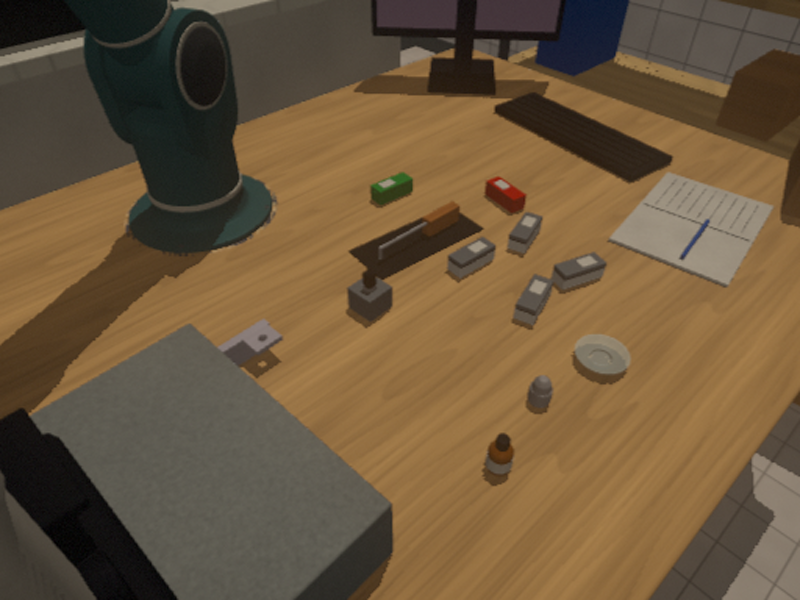

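```bash
python3 - <<'E'
from h import *
im=imaging.read_camera("top"); np.save("top0.npy",im)
def grid(im,u0,v0,u1,v1,k,name):
    c=cv2.resize(im[v0:v1,u0:u1],None,fx=k,fy=k,interpolation=cv2.INTER_CUBIC)
    for u in range(-(-u0//20)*20,u1,20): cv2.line(c,(int((u+.5-u0)*k),0),(int((u+.5-u0)*k),5),(0,255,255)); cv2.putText(c,str(u),(int((u+.5-u0)*k)+2,12),0,.35,(0,255,255))
    for v in range(-(-v0//20)*20,v1,20): cv2.line(c,(0,int((v+.5-v0)*k)),(5,int((v+.5-v0)*k)),(0,255,255)); cv2.putText(c,str(v),(2,int((v+.5-v0)*k)-2),0,.35,(0,255,255))
    c=np.clip(c.astype(float)*1.8,0,255).astype(np.uint8)
    cv2.imwrite("pics/"+name,c)
grid(im,100,132,275,282,4,"left.png")
grid(im,230,90,390,260,3.5,"right.png")
E
```

```text
(no output)
```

View pics/left.png

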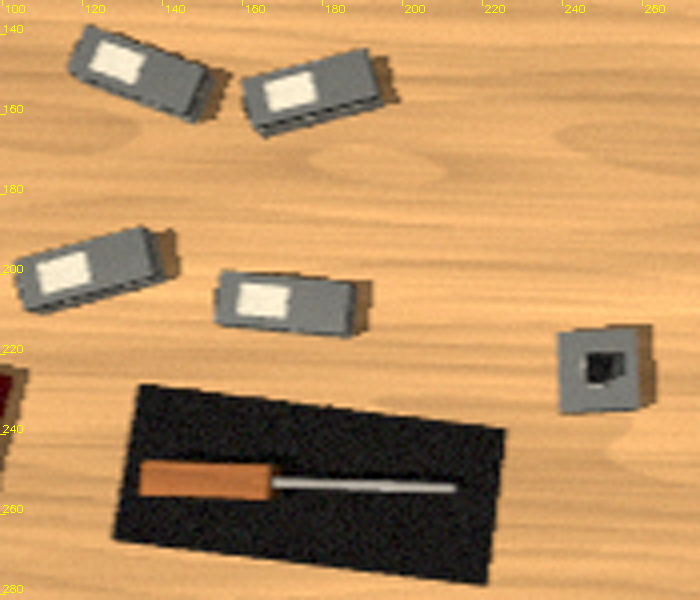

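View pics/right.png

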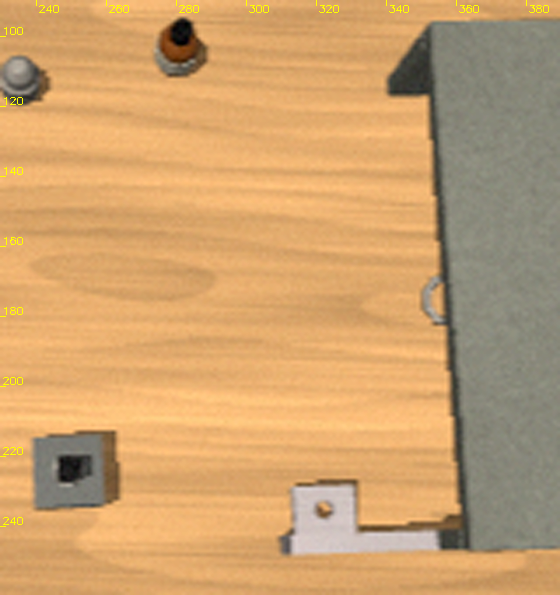

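```bash
python3 - <<'E'
from h import *
L=lambda x,y,z:ray("top",100+(x+.5)/4-.5,132+(y+.5)/4-.5,z)[:2]
Rr=lambda x,y,z:ray("top",230+(x+.5)/3.5-.5,90+(y+.5)/3.5-.5,z)[:2]
a,b=Rr(432,22,110),Rr(467,549,110); d=a-b; print("ledge",a,b,np.linalg.norm(d),"mid",(a+b)/2,"riser x ang",np.degrees(np.arctan2(d[1],d[0])))
x=d/np.linalg.norm(d); y=np.array([-x[1],x[0]]); o=(a+b)/2
lh=Rr(324,509,42); print("lock meas",lh,"pred",o-.153e3*x+80*y); 
e=Rr(421,299,28); print("eye left edge in riser",(e-o)@x,(e-o)@y)
print("rod end",L(456,489,30),"rod start",L(273,482,30))
c=[L(*p,39) for p in((139,460),(272,464),(272,500),(139,497))];print("handle",np.mean(c,0),np.linalg.norm(c[0]-c[1]),np.linalg.norm(c[1]-c[2]))
c=[L(*p,3) for p in((138,384),(505,429),(487,585),(112,540))];print("mat",np.mean(c,0),np.linalg.norm(c[0]-c[1]),np.linalg.norm(c[1]-c[2]),(c[1]-c[0])/np.linalg.norm(c[1]-c[0]))
c=[L(*p,42) for p in((557,333),(637,328),(638,407),(561,414))];print("block",np.mean(c,0),np.linalg.norm(c[0]-c[1]),np.linalg.norm(c[1]-c[2]),(c[0]-c[1])/50)
print("pin grip top", [L(*p,72) for p in((586,352),(612,352),(612,380),(586,380))])
for n,q in dict(A=((87,25),(210,66),(192,116),(69,72)),B=((242,79),(367,49),(381,97),(263,129)),C=((15,260),(142,227),(157,275),(30,307)),D=((219,270),(352,279),(350,333),(216,324))).items():
    c=[L(*p,32) for p in q]; d=c[0]-c[1]; print(n,np.mean(c,0).round(1),np.linalg.norm(d).round(1),np.linalg.norm(c[1]-c[2]).round(1),np.degrees(np.arctan2(d[1],d[0])).round(1))
E
```

```text
ledge [ 753.01455193 -186.36644146] [ 387.26662679 -203.71570125] 366.1591751681704 mid [ 570.14058936 -195.04107135] riser x ang 2.7157906955589133
lock meas [ 413.17779971 -124.75905255] pred [ 413.52189121 -122.38032961]
eye left edge in riser 1.1210504483326542 -6.23791473520595
rod end [359.18737783 144.47061893] rod start [360.32987428 257.75474626]
handle [360.46518816 297.03295789] 81.14609496755354 21.791974797280336
mat [359.22035971 239.08163329] 237.8135113821348 98.70255755253166 [-0.09192794 -0.99576566]
block [434.72788009  58.4177343 ] 50.20655681391085 49.21049775424544 [-0.09389507  0.99973149]
pin grip top [array([443.66809076,  66.8108298 ]), array([444.14900762,  51.12480733]), array([427.31313007,  50.65287513]), array([426.84335787,  66.29160292])]
A [619.8 359.8] 84.5 34.7 73.2
B [611.5 247.6] 82.5 33.5 106.2
C [490.4 382.9] 81.0 32.5 107.0
D [472.7 257.5] 84.0 34.3 87.9
```

```bash
cat >> h.py <<'E'
def plan(*W):
    s=st(); p=np.array(s["ee_pos"]); M=Ro.from_rotvec(s["eef_rot"]).as_matrix(); yaw=np.arctan2(M[1,0],M[0,0])
    for x,y,z,a in W:
        q=np.array([x,y,z],float); a=np.radians(a); c,sn=np.cos(yaw),np.sin(yaw)
        T=np.array([[c,-0.,-sn],[sn,0,c],[0,-1,0]]); T[:,2]=np.cross(T[:,0],T[:,1])
        print((x,y,z,round(np.degrees(a),1)),"->",np.round(T.T@(q-p),1).tolist(),"turn",round(-(a-yaw),3)); p,yaw=q,a
E
python3 - <<'E'
from h import *
plan((450,0,200,-30),(360.5,297,120,-0.5),(360.5,297,10,-0.5))
E
```

```text
t 0.15 pos [ 267.7 -564.5  230.8] rot [-1.386  0.878 -0.876] F [ 0.9  0.3 -0.1] gap 85.4
[[ 0.428 -0.     0.904]
 [-0.904  0.001  0.428]
 [-0.001 -1.    -0.   ]]
(450, 0, 200, np.float64(-30.0)) -> [-431.9, 30.8, 406.6] turn -0.604
(360.5, 297, 120, np.float64(-0.5)) -> [-226.0, 80.0, 212.5] turn -0.515
(360.5, 297, 10, np.float64(-0.5)) -> [0.0, 110.0, 0.0] turn -0.0
```

carry_out --targets '[[[-216, 15, 203], 0, 1], [[-216, 15, 203], 0, 1], [[-216, 15, 203], 0, 1], [[-216, 15, 203], 0, 1], [[-216, 15, 203], 0, 1], [[-216, 15, 203], 0, 1], [[-216, 15, 203], 0, 1], [[-216, 15, 203], 0, 1]]'

```text
t: 0.82
ee_pos: [360.4, -276.5, 216.1]
eef_rot: [-1.388, 0.873, -0.871]
force: [1.3, 0.9, 0.2]
finger_gap: 85.5
```

carry_out --targets '[[[-216, 15, 203], -0.604, 1], [[-216, 15, 203], -0.604, 1], [[-216, 15, 203], -0.604, 1], [[-216, 15, 203], -0.604, 1], [[-216, 15, 203], -0.604, 1], [[-216, 15, 203], -0.604, 1], [[-216, 15, 203], -0.604, 1], [[-216, 15, 203], -0.604, 1]]'

```text
t: 1.48
ee_pos: [450.6, 5.9, 201.3]
eef_rot: [-1.53, 0.405, -0.406]
force: [-1.1, 1.3, -1.1]
finger_gap: 84.9
```

carry_out --targets '[[[-226, 80, 212], -0.515, 1], [[-226, 80, 212], -0.515, 1], [[-226, 80, 212], -0.515, 1], [[-226, 80, 212], -0.515, 1], [[-226, 80, 212], -0.515, 1], [[-226, 80, 212], -0.515, 1], [[-226, 80, 212], -0.515, 1], [[-226, 80, 212], -0.515, 1]]'

```text
t: 2.15
ee_pos: [358.2, 299.2, 120.6]
eef_rot: [-1.57, 0.006, -0.005]
force: [0.5, -0.2, -0.3]
finger_gap: 85.4
```

```bash
python3 - <<'E'
from h import *
plan((360.5,297,10,-0.5))
crop("scene","s1.png",190,60,350,180,5)
E
```

```text
t 2.15 pos [358.2 299.2 120.6] rot [-1.57   0.006 -0.005] F [ 0.5 -0.2 -0.3] gap 85.4
[[ 1.    -0.001  0.007]
 [-0.007  0.001  1.   ]
 [-0.001 -1.     0.001]]
(360.5, 297, 10, np.float64(-0.5)) -> [2.3, 110.6, -2.2] turn 0.002
```

View pics/s1.png

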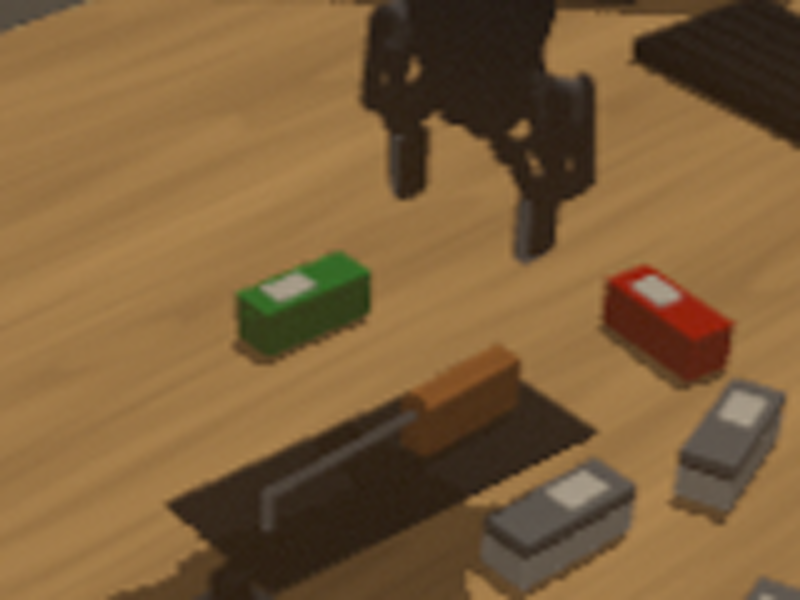

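carry_out --targets '[[[1, 40, -1], 0, 1], [[1, 75, -1], 0, 1], [[1, 95, -1], 0, 1], [[1, 110, -1], 0, 1], [[1, 110, -1], 0, 1], [[1, 110, -1], 0, 0], [[1, 110, -1], 0, 0], [[1, 110, -1], 0, 0]]'

```text
t: 2.87
ee_pos: [361.6, 295.5, 12.4]
eef_rot: [-1.57, 0.006, -0.008]
force: [-0.0, 0.6, 0.6]
finger_gap: 51.6
```

carry_out --targets '[[[0, 0, 0], 0, 0], [[0, 0, 0], 0, 0], [[0, 0, 0], 0, 0], [[0, 0, 0], 0, 0], [[0, -10, 0], 0, 0], [[0, -40, 0], 0, 0], [[0, -60, 0], 0, 0], [[0, -60, 0], 0, 0]]'

```text
t: 3.53
ee_pos: [362.1, 296.4, 75.0]
eef_rot: [-1.568, 0.004, -0.01]
force: [0.3, 0.8, -1.1]
finger_gap: 20.8
```

```bash
python3 - <<'E'
from h import *
plan()
crop("scene","s2.png",190,60,350,180,5)
crop("top","t2.png",110,210,270,290,5)
E
```

```text
t 3.5333 pos [362.1 296.4  75. ] rot [-1.568  0.004 -0.01 ] F [ 0.3  0.8 -1.1] gap 20.8
[[ 1.     0.004  0.009]
 [-0.009  0.003  1.   ]
 [ 0.004 -1.     0.003]]
```

View pics/s2.png

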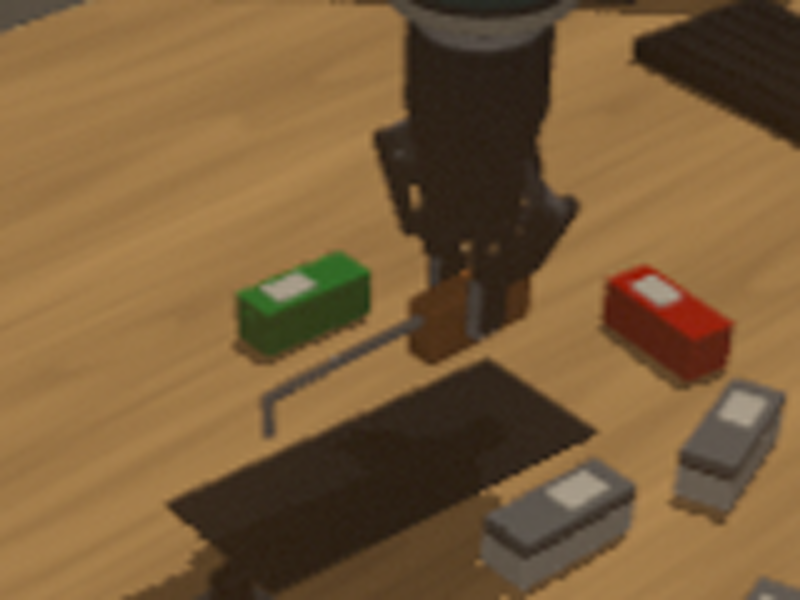

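```bash
python3 - <<'E'
from h import *
for z in(60,65,70,75): print(z,proj("scene",(361,147,z)))
im=cv2.imread("pics/t2.png"); cv2.imwrite("pics/t2b.png",np.clip(im*1.8,0,255).astype(np.uint8))
E
```

```text
60 [242.46796148 149.68320613]
65 [242.4227664  148.13663128]
70 [242.37725771 146.57932482]
75 [242.33143215 145.01117465]
```

View pics/t2b.png

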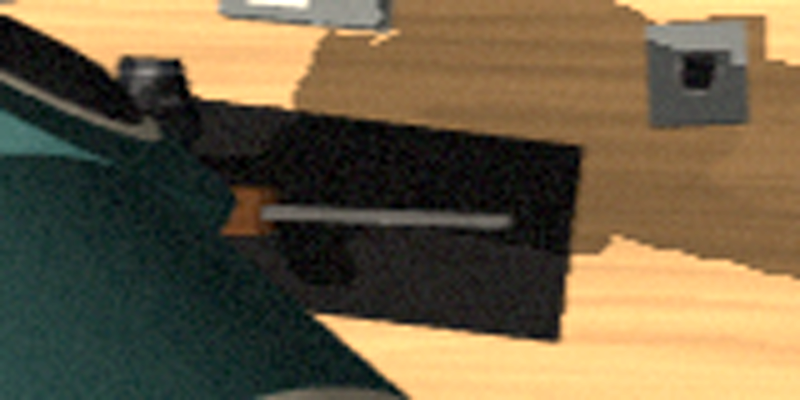

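```bash
python3 - <<'E'
from h import *
e=ray("top",212.2,253.8,93)[:2]; b=ray("top",162,252,93)[:2]; d=e-b; print(e,b,np.linalg.norm(d),np.degrees(np.arctan2(d[1],d[0])))
E
```

```text
[360.75151059 143.04180019] [361.64325108 258.4909309 ] 115.45257460583139 -90.44254945812727
```

```bash
python3 - <<'E'
from h import *
plan((460,170,135,1),(559.6,30,125,2.7),(559.6,30,49,2.7),(564.4,-72.2,49,2.7))
E
```

```text
t 3.6333 pos [361.4 295.2  72.1] rot [-1.57   0.006 -0.009] F [-0.5 -0.4 -1.1] gap 20.7
[[ 1.     0.002  0.01 ]
 [-0.01   0.001  1.   ]
 [ 0.002 -1.     0.001]]
(460, 170, 135, np.float64(1.0)) -> [99.7, -62.9, -124.2] turn -0.027
(559.6, 30, 125, np.float64(2.7)) -> [97.1, 10.0, -141.7] turn -0.03
(559.6, 30, 49, np.float64(2.7)) -> [0.0, 76.0, 0.0] turn -0.0
(564.4, -72.2, 49, np.float64(2.7)) -> [-0.0, 0.0, -102.3] turn -0.0
```

carry_out --targets '[[[0, -40, 0], 0, 0], [[99.7, -63, -124], -0.027, 0], [[99.7, -63, -124], -0.027, 0], [[99.7, -63, -124], -0.027, 0], [[99.7, -63, -124], -0.027, 0], [[99.7, -63, -124], -0.027, 0], [[99.7, -63, -124], -0.027, 0], [[99.7, -63, -124], -0.027, 0]]'

```text
t: 4.3
ee_pos: [458.8, 170.4, 133.6]
eef_rot: [-1.571, -0.013, 0.015]
force: [-0.2, -0.3, -1.0]
finger_gap: 21.1
```

carry_out --targets '[[[97, 10, -142], -0.03, 0], [[97, 10, -142], -0.03, 0], [[97, 10, -142], -0.03, 0], [[97, 10, -142], -0.03, 0], [[97, 10, -142], -0.03, 0], [[97, 10, -142], -0.03, 0], [[97, 10, -142], -0.03, 0], [[97, 10, -142], -0.03, 0]]'

```text
t: 4.97
ee_pos: [558.2, 32.1, 124.0]
eef_rot: [-1.57, -0.039, 0.04]
force: [0.3, -0.3, -1.6]
finger_gap: 20.8
```

carry_out --targets '[[[0, 38, 0], 0, 0], [[0, 76, 0], 0, 0], [[0, 76, 0], 0, 0], [[0, 76, 0], 0, 0], [[0, 76, 0], 0, 0], [[0, 76, 0], 0, 0], [[0, 76, 0], 0, 0], [[0, 76, 0], 0, 0]]'

```text
t: 5.63
ee_pos: [559.7, 30.1, 49.7]
eef_rot: [-1.571, -0.039, 0.036]
force: [0.2, 0.1, -1.8]
finger_gap: 21.2
```

```bash
python3 - <<'E'
from h import *
plan((564.4,-72.2,49,2.7))
im=imaging.read_camera("top")[90:250,230:390]; cv2.imwrite("pics/t3.png",np.clip(cv2.resize(im,None,fx=3.7,fy=3.7,interpolation=cv2.INTER_CUBIC)*1.8,0,255).astype(np.uint8))
E
```

```text
t 5.6333 pos [559.7  30.1  49.7] rot [-1.571 -0.039  0.036] F [ 0.2  0.1 -1.8] gap 21.2
[[ 0.999  0.002 -0.048]
 [ 0.048 -0.     0.999]
 [ 0.002 -1.    -0.   ]]
(564.4, -72.2, 49, np.float64(2.7)) -> [-0.2, 0.7, -102.4] turn 0.001
```

View pics/t3.png

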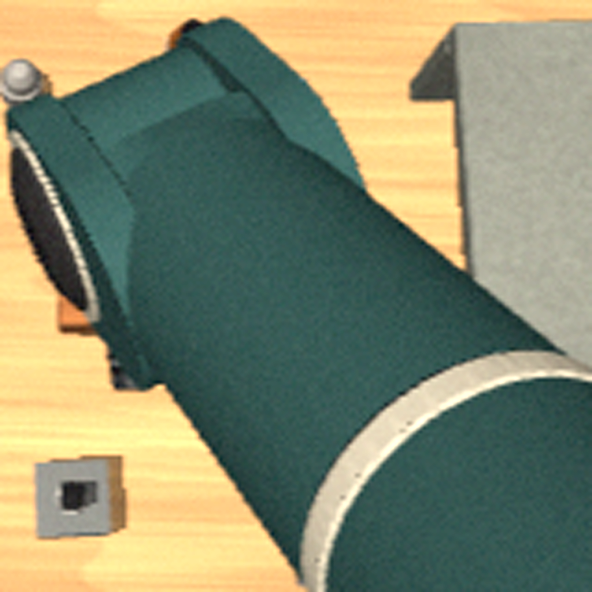

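carry_out --targets '[[[0, 0, -40], 0, 0], [[0, 0, -75], 0, 0], [[0, 0, -95], 0, 0], [[0, 0, -102.4], 0, 0], [[0, 0, -102.4], 0, 0], [[0, 0, -102.4], 0, 0], [[0, 0, -102.4], 0, 0], [[0, 0, -102.4], 0, 0]]'

```text
t: 6.35
ee_pos: [564.0, -70.6, 48.4]
eef_rot: [-1.57, -0.039, 0.039]
force: [-0.6, -0.3, -2.1]
finger_gap: 20.9
```

carry_out --targets '[[[0, 5, 0], 0, 0], [[0, 10, 0], 0, 0], [[0, 15, 0], 0, 0], [[0, 20, 0], 0, 0], [[0, 25, 0], 0, 0], [[0, 30, 0], 0, 0], [[0, 30, 0], 0, 0], [[0, 30, 0], 0, 0]]'

```text
t: 7.02
ee_pos: [563.8, -72.1, 17.9]
eef_rot: [-1.57, -0.037, 0.038]
force: [-0.1, -0.8, -1.7]
finger_gap: 21.0
```

carry_out --targets '[[[0, 0, 4], 0, 0], [[0, 0, 8], 0, 0], [[0, 0, 14], 0, 0], [[0, 0, 20], 0, 0], [[0, 0, 28], 0, 0], [[0, 0, 36], 0, 0], [[0, 0, 44], 0, 0], [[0, 0, 52], 0, 0]]'

```text
t: 7.68
ee_pos: [561.2, -19.3, 18.3]
eef_rot: [-1.57, -0.038, 0.038]
force: [-1.0, -2.4, -0.4]
finger_gap: 21.1
```

carry_out --targets '[[[0, 0, 14], 0, 0], [[0, 0, 30], 0, 0], [[0, 0, 48], 0, 0], [[0, 0, 66], 0, 0], [[0, 0, 84], 0, 0], [[0, 0, 102], 0, 0], [[0, 0, 118], 0, 0], [[0, 0, 130], 0, 0]]'

```text
t: 8.35
ee_pos: [554.6, 111.7, 18.2]
eef_rot: [-1.57, -0.038, 0.039]
force: [-1.1, -4.3, -1.8]
finger_gap: 21.1
```

carry_out --targets '[[[0, 0, 3], 0, 0], [[0, 0, 6], 0, 0], [[0, 0, 8], 0, 0], [[0, 0, 10], 0, 0], [[0, 0, 12], 0, 0], [[0, 0, 14], 0, 0], [[0, 0, 14], 0, 0], [[0, 0, 14], 0, 0]]'

```text
t: 9.02
ee_pos: [554.6, 123.7, 18.3]
eef_rot: [-1.57, -0.038, 0.038]
force: [1.0, -1.7, -1.4]
finger_gap: 21.3
```

carry_out --targets '[[[0, 0, 1], 0, 0], [[0, 0, 2], 0, 0], [[0, 0, 3], 0, 0], [[0, 0, 4], 0, 0], [[0, 0, 5], 0, 0], [[0, 0, 6], 0, 0], [[0, 0, 6], 0, 0], [[0, 0, 6], 0, 0]]'

```text
t: 9.68
ee_pos: [554.2, 128.8, 18.1]
eef_rot: [-1.572, -0.037, 0.038]
force: [1.3, -7.7, -2.4]
finger_gap: 21.2
```

carry_out --targets '[[[0, 0, 1], 0, 0], [[0, 0, 1], 0, 0], [[0, 0, 2], 0, 0], [[0, 0, 2], 0, 0], [[0, 0, 3], 0, 0], [[0, 0, 3], 0, 0], [[0, 0, 3], 0, 0], [[0, 0, 3], 0, 0]]'

```text
t: 10.35
ee_pos: [554.3, 129.2, 17.8]
eef_rot: [-1.574, -0.035, 0.037]
force: [2.2, -18.4, -2.0]
finger_gap: 20.7
```

carry_out --targets '[[[0, 0, -6], 0, 0], [[0, 0, -14], 0, 0], [[0, 0, -14], 0, 0], [[0, 0, -14], 0, 0], [[0, -10, -14], 0, 0], [[0, -30, -14], 0, 0], [[0, -60, -14], 0, 0], [[0, -100, -14], 0, 0]]'

```text
t: 11.02
ee_pos: [553.3, 119.1, 118.4]
eef_rot: [-1.57, -0.036, 0.041]
force: [0.8, -0.4, -0.6]
finger_gap: 20.9
```

```bash
python3 - <<'E'
from h import *
plan((470,230,100,1),(361.3,295.5,75,-0.5),(361.3,295.5,13,-0.5))
im=imaging.read_camera("scene")[150:330,60:330]; cv2.imwrite("pics/s4.png",np.clip(cv2.resize(im,None,fx=2.9,fy=2.9,interpolation=cv2.INTER_CUBIC)*1.5,0,255).astype(np.uint8))
E
```

```text
t 11.0167 pos [553.3 119.1 118.4] rot [-1.57  -0.036  0.041] F [ 0.8 -0.4 -0.6] gap 20.9
[[ 0.999 -0.003 -0.049]
 [ 0.049  0.     0.999]
 [-0.003 -1.     0.   ]]
(470, 230, 100, np.float64(1.0)) -> [-77.8, 18.4, 114.8] turn 0.032
(361.3, 295.5, 75, np.float64(-0.5)) -> [-107.5, 25.0, 67.4] turn 0.026
(361.3, 295.5, 13, np.float64(-0.5)) -> [0.0, 62.0, 0.0] turn -0.0
```

View pics/s4.png

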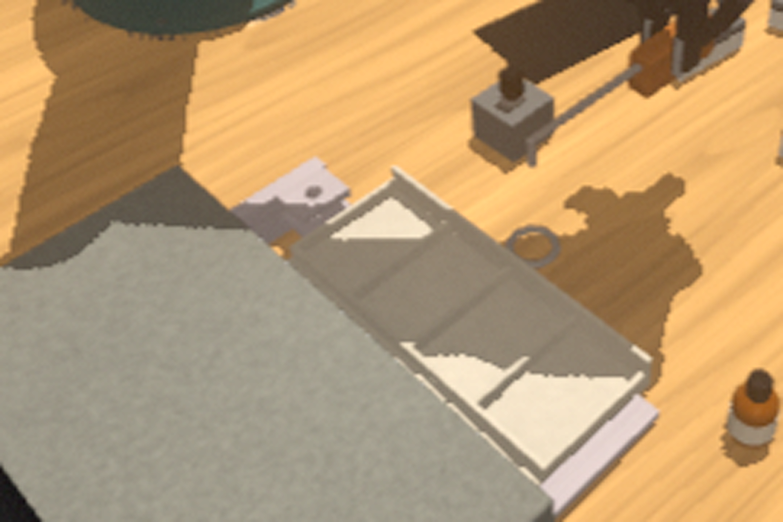

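carry_out --targets '[[[-78, 18, 115], 0.032, 0], [[-78, 18, 115], 0.032, 0], [[-78, 18, 115], 0.032, 0], [[-78, 18, 115], 0.032, 0], [[-78, 18, 115], 0.032, 0], [[-78, 18, 115], 0.032, 0], [[-78, 18, 115], 0.032, 0], [[-78, 18, 115], 0.032, 0]]'

```text
t: 11.73
ee_pos: [472.1, 229.1, 100.6]
eef_rot: [-1.571, -0.012, 0.011]
force: [0.5, 0.0, -2.1]
finger_gap: 21.3
```

carry_out --targets '[[[-107.5, 0, 67.4], 0.026, 0], [[-107.5, 0, 67.4], 0.026, 0], [[-107.5, 0, 67.4], 0.026, 0], [[-107.5, 0, 67.4], 0.026, 0], [[-107.5, 25, 67.4], 0.026, 0], [[-107.5, 25, 67.4], 0.026, 0], [[-107.5, 25, 67.4], 0.026, 0], [[-107.5, 25, 67.4], 0.026, 0]]'

```text
t: 12.4
ee_pos: [363.4, 295.1, 75.9]
eef_rot: [-1.571, 0.009, -0.009]
force: [-0.1, 0.0, -1.6]
finger_gap: 21.3
```

```bash
python3 - <<'E'
from h import *
plan((361.3,295.5,13,-0.5))
E
```

```text
t 12.4 pos [363.4 295.1  75.9] rot [-1.571  0.009 -0.009] F [-0.1  0.  -1.6] gap 21.3
[[ 1.    -0.     0.011]
 [-0.011  0.     1.   ]
 [-0.    -1.     0.   ]]
(361.3, 295.5, 13, np.float64(-0.5)) -> [-2.1, 62.9, 0.3] turn -0.002
```

carry_out --targets '[[[-1, 30, 0], 0, 0], [[-1, 50, 0], 0, 0], [[-1, 56, 0], 0, 0], [[-1, 59, 0], 0, 0], [[-1, 62, 0], 0, 0], [[-1, 62, 0], 0, 0], [[-1, 62, 0], 0, 0], [[-1, 62, 0], 0, 0]]'

```text
t: 13.07
ee_pos: [362.2, 295.6, 14.1]
eef_rot: [-1.57, 0.007, -0.009]
force: [-0.1, -0.6, -1.4]
finger_gap: 20.9
```

carry_out --targets '[[[0, 1, 0], 0, 0], [[0, 2, 0], 0, 0], [[0, 2, 0], 0, 0], [[0, 2, 0], 0, 0.5], [[0, 2, 0], 0, 1], [[0, 2, 0], 0, 1], [[0, 2, 0], 0, 1], [[0, 2, 0], 0, 1]]'

```text
t: 13.73
ee_pos: [361.7, 295.4, 11.3]
eef_rot: [-1.571, 0.008, -0.008]
force: [-0.2, -0.0, 0.4]
finger_gap: 80.2
```

carry_out --targets '[[[0, 0, 0], 0, 1], [[0, 0, 0], 0, 1], [[0, -20, 0], 0, 1], [[0, -60, 0], 0, 1], [[0, -100, 0], 0, 1], [[0, -120, 0], 0, 1], [[0, -120, 0], 0, 1], [[0, -120, 0], 0, 1]]'

```text
t: 14.4
ee_pos: [362.4, 295.4, 132.2]
eef_rot: [-1.57, 0.007, -0.01]
force: [0.0, -0.0, -0.6]
finger_gap: 85.6
```

```bash
python3 - <<'E'
from h import *
plan((434.7,58.4,150,5),(434.7,58.4,50,5))
im=imaging.read_camera("top")[120:290,100:270]; cv2.imwrite("pics/t5.png",np.clip(cv2.resize(im,None,fx=3.5,fy=3.5,interpolation=cv2.INTER_CUBIC)*1.6,0,255).astype(np.uint8))
E
```

```text
t 14.4 pos [362.4 295.4 132.2] rot [-1.57   0.007 -0.01 ] F [ 0.  -0.  -0.6] gap 85.6
[[ 1.     0.002  0.011]
 [-0.011  0.001  1.   ]
 [ 0.002 -1.     0.001]]
(434.7, 58.4, 150, np.float64(5.0)) -> [74.8, -17.8, -236.3] turn -0.098
(434.7, 58.4, 50, np.float64(5.0)) -> [0.0, 100.0, 0.0] turn -0.0
```

```bash
python3 - <<'E'
from h import *
print(ray("scene",167.6,215.5,42))
g=lambda x,y:((x+.5)/2.9-.5+60,(y+.5)/2.9-.5+150)
print([ray("scene",*g(*p),42) for p in((472,100),(554,99),(514,129),(512,77))])
E
```

```text
[ 413.63774935 -123.55236926   42.        ]
[array([415.03853493,  33.26321306,  42.        ]), array([461.17515316,  84.62129767,  42.        ]), array([466.27176869,  35.64078053,  42.        ]), array([415.29778629,  77.51165473,  42.        ])]
```

carry_out --targets '[[[75, -18, -236], -0.098, 1], [[75, -18, -236], -0.098, 1], [[75, -18, -236], -0.098, 1], [[75, -18, -236], -0.098, 1], [[75, -18, -236], -0.098, 1], [[75, -18, -236], -0.098, 1], [[75, -18, -236], -0.098, 1], [[75, -18, -236], -0.098, 1]]'

```text
t: 15.12
ee_pos: [434.3, 56.3, 148.2]
eef_rot: [-1.57, -0.064, 0.067]
force: [0.2, 1.0, -0.3]
finger_gap: 85.3
```

```bash
python3 - <<'E'
from h import *
plan((435,58.5,48,5))
E
```

```text
t 15.1167 pos [434.3  56.3 148.2] rot [-1.57  -0.064  0.067] F [ 0.2  1.  -0.3] gap 85.3
[[ 0.997 -0.002 -0.083]
 [ 0.083 -0.     0.997]
 [-0.002 -1.    -0.   ]]
(435, 58.5, 48, np.float64(5.0)) -> [0.9, 100.2, 2.2] turn -0.004
```

View pics/t5.png

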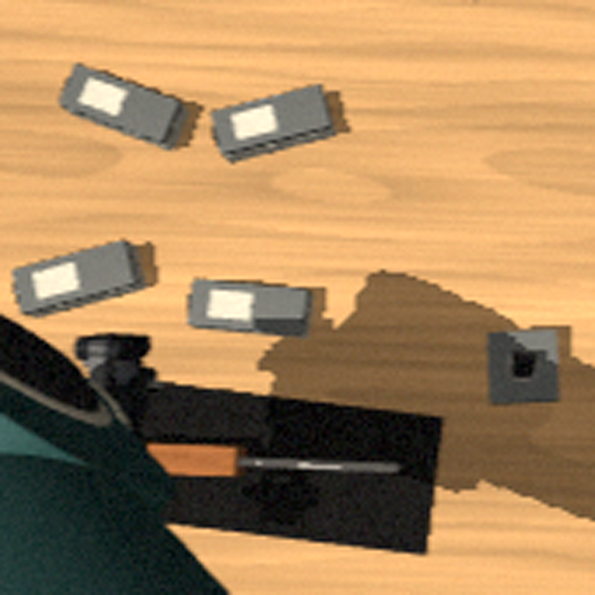

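carry_out --targets '[[[0, 40, 1.5], 0, 1], [[0, 75, 1.5], 0, 1], [[0, 95, 1.5], 0, 1], [[0, 101, 1.5], 0, 1], [[0, 101, 1.5], 0, 1], [[0, 101, 1.5], 0, 1], [[0, 101, 1.5], 0, 0], [[0, 101, 1.5], 0, 0]]'

```text
t: 15.78
ee_pos: [435.0, 60.3, 49.4]
eef_rot: [-1.57, -0.071, 0.068]
force: [0.6, -0.8, 0.5]
finger_gap: 64.1
```

carry_out --targets '[[[0, 0, 0], 0, 0], [[0, 0, 0], 0, 0], [[0, 0, 0], 0, 0], [[0, 0, 0], 0, 0], [[0, 0, 0], 0, 0], [[0, 0, 0], 0, 0], [[0, 0, 0], 0, 0], [[0, 0, 0], 0, 0]]'

```text
t: 16.45
ee_pos: [434.5, 60.1, 48.7]
eef_rot: [-1.57, -0.069, 0.069]
force: [-2.5, -0.3, 11.2]
finger_gap: 14.6
```

```bash
python3 - <<'E'
from h import *
plan((434.6,58.4,130,3),(413.3,-124.3,130,2.7),(413.3,-124.3,62,2.7))
E
```

```text
t 16.45 pos [434.5  60.1  48.7] rot [-1.57  -0.069  0.069] F [-2.5 -0.3 11.2] gap 14.6
[[ 0.996  0.    -0.088]
 [ 0.088 -0.     0.996]
 [ 0.    -1.    -0.   ]]
(434.6, 58.4, 130, np.float64(3.0)) -> [-0.0, -81.3, -1.7] turn 0.036
(413.3, -124.3, 130, np.float64(2.7)) -> [-30.8, 0.0, -181.3] turn 0.005
(413.3, -124.3, 62, np.float64(2.7)) -> [0.0, 68.0, 0.0] turn -0.0
```

carry_out --targets '[[[0, -10, 0], 0, 0], [[0, -30, 0], 0, 0], [[0, -60, 0], 0, 0], [[0, -81, 0], 0, 0], [[0, -81, 0], 0.036, 0], [[0, -81, 0], 0.036, 0], [[0, -81, 0], 0.036, 0], [[0, -81, 0], 0.036, 0]]'

```text
t: 17.12
ee_pos: [433.9, 60.1, 128.9]
eef_rot: [-1.57, -0.041, 0.043]
force: [0.3, 0.0, -0.3]
finger_gap: 14.7
```

carry_out --targets '[[[-31, 0, -182], 0.005, 0], [[-31, 0, -182], 0.005, 0], [[-31, 0, -182], 0.005, 0], [[-31, 0, -182], 0.005, 0], [[-31, 0, -182], 0.005, 0], [[-31, 0, -182], 0.005, 0], [[-31, 0, -182], 0.005, 0], [[-31, 0, -182], 0.005, 0]]'

```text
t: 17.78
ee_pos: [412.7, -122.4, 128.9]
eef_rot: [-1.57, -0.037, 0.038]
force: [0.3, 0.8, -0.3]
finger_gap: 14.5
```

carry_out --targets '[[[0, 10, 0], 0, 0], [[0, 20, 0], 0, 0], [[0, 30, 0], 0, 0], [[0, 30, 0], 0, 0], [[0, 30, 0], 0, 0], [[0, 30, 0], 0, 0], [[0, 30, 0], 0, 0], [[0, 30, 0], 0, 0]]'

```text
t: 18.45
ee_pos: [413.0, -123.3, 99.6]
eef_rot: [-1.571, -0.037, 0.037]
force: [0.0, 0.1, -0.5]
finger_gap: 14.7
```

```bash
python3 - <<'E'
from h import *
plan()
im=imaging.read_camera("scene")[160:260,110:240]; cv2.imwrite("pics/s6.png",np.clip(cv2.resize(im,None,fx=6,fy=6,interpolation=cv2.INTER_CUBIC)*1.7,0,255).astype(np.uint8))
E
```

```text
t 18.45 pos [ 413.  -123.3   99.6] rot [-1.571 -0.037  0.037] F [ 0.   0.1 -0.5] gap 14.7
[[ 0.999  0.    -0.047]
 [ 0.047 -0.     0.999]
 [ 0.    -1.    -0.   ]]
```

View pics/s6.png

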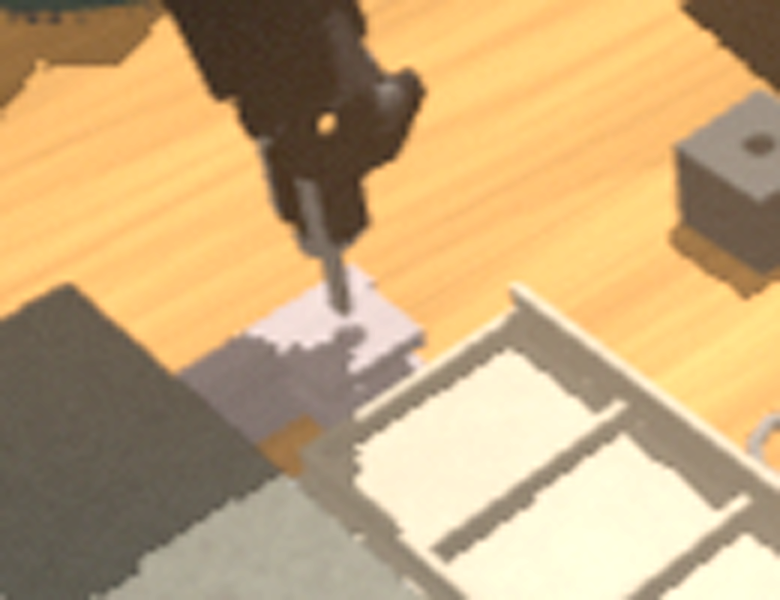

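```bash
python3 - <<'E'
from h import *
g=lambda x,y:((x+.5)/6-.5+110,(y+.5)/6-.5+160)
t=ray("scene",*g(344,312),55); h=ray("scene",*g(350,337),42); print(t,h,h-t)
print(proj("scene",(413,-123.3,55)),g(344,312), proj("scene",(413.4,-124,42)),g(350,337))
E
```

```text
[ 414.44891694 -123.41378082   55.        ] [ 414.77577907 -123.46406535   42.        ] [  0.32686213  -0.05028453 -13.        ]
[166.59717036 211.21560344] (166.91666666666666, 211.58333333333334) [167.37084604 215.54245468] (167.91666666666666, 215.75)
```

carry_out --targets '[[[0, 5, 0], 0, 0], [[0, 10, 0], 0, 0], [[0, 13, 0], 0, 0], [[0, 16, 0], 0, 0], [[0, 18, 0], 0, 0], [[0, 20, 0], 0, 0], [[0, 22, 0], 0, 0], [[0, 22, 0], 0, 0]]'

```text
t: 19.17
ee_pos: [412.7, -123.1, 76.9]
eef_rot: [-1.57, -0.037, 0.037]
force: [0.6, -0.1, -1.3]
finger_gap: 14.8
```

carry_out --targets '[[[0, 3, 0], 0, 0], [[0, 6, 0], 0, 0], [[0, 8, 0], 0, 0], [[0, 9, 0], 0, 0], [[0, 10, 0], 0, 0], [[0, 11, 0], 0, 0], [[0, 11, 0], 0, 0], [[0, 11, 0], 0, 0]]'

```text
t: 19.83
ee_pos: [412.8, -123.2, 66.3]
eef_rot: [-1.57, -0.037, 0.037]
force: [0.2, -0.7, -0.2]
finger_gap: 14.9
```

carry_out --targets '[[[0, 2, 0], 0, 0], [[0, 4, 0], 0, 0], [[0, 6, 0], 0, 0], [[0, 8, 0], 0, 0], [[0, 9, 0], 0, 0], [[0, 10, 0], 0, 0], [[0, 10, 0], 0, 0], [[0, 10, 0], 0, 0]]'

```text
t: 20.5
ee_pos: [412.8, -123.2, 56.2]
eef_rot: [-1.57, -0.037, 0.037]
force: [0.1, -1.4, -0.3]
finger_gap: 14.6
```

carry_out --targets '[[[0, 2, 0], 0, 0], [[0, 4, 0], 0, 0], [[0, 6, 0], 0, 0], [[0, 7, 0], 0, 0], [[0, 7, 0], 0, 0], [[0, 8, 0], 0, 0], [[0, 8, 0], 0, 0], [[0, 8, 0], 0, 0]]'

```text
t: 21.17
ee_pos: [412.8, -123.2, 48.7]
eef_rot: [-1.571, -0.037, 0.037]
force: [-4.2, 0.9, 15.6]
finger_gap: 14.8
```

carry_out --targets '[[[0, 0, 0], 0, 0.4], [[0, 0, 0], 0, 0.4], [[0, 0, 0], 0, 0.4], [[0, 0, 0], 0, 0.4], [[0, -20, 0], 0, 0.5], [[0, -60, 0], 0, 1], [[0, -90, 0], 0, 1], [[0, -90, 0], 0, 1]]'

```text
t: 21.83
ee_pos: [415.1, -123.7, 142.9]
eef_rot: [-1.573, -0.042, 0.032]
force: [1.8, 0.0, 1.2]
finger_gap: 77.1
```

```bash
cat >> h.py <<'E'
def boxes(im=None, show=True):
    if im is None: im=imaging.read_camera("top")
    hsv=cv2.cvtColor(im,cv2.COLOR_BGR2HSV); m=((hsv[...,1]<75)&(hsv[...,2]>35)).astype(np.uint8)*255
    m[:,:100]=0; m[215:,:]=0; m=cv2.morphologyEx(m,cv2.MORPH_CLOSE,np.ones((3,3)))
    out=[]
    for c in cv2.findContours(m,cv2.RETR_EXTERNAL,cv2.CHAIN_APPROX_NONE)[0]:
        a=cv2.contourArea(c)
        if 200<a<800:
            P=np.array([ray("top",*p,32)[:2] for p in c[:,0]],np.float32)
            (cx,cy),(w,h),an=cv2.minAreaRect(P); 
            if w<h: an+=90
            out.append((cx,cy,max(w,h),min(w,h),an%180)); print(np.round(out[-1],1),c[:,0].mean(0).round())
    return out
E
python3 - <<'E'
from h import *
print("old");boxes(np.load("top0.npy")); print("now"); boxes()
st()
im=imaging.read_camera("scene")[160:260,110:240]; cv2.imwrite("pics/s7.png",np.clip(cv2.resize(im,None,fx=6,fy=6,interpolation=cv2.INTER_CUBIC)*1.7,0,255).astype(np.uint8))
E
```

```text
old
[471.4 257.   86.4  34.3  86.6] [171. 207.]
[488.2 380.9  89.8  38.1 107.7] [122. 199.]
[608.3 248.9  85.   40.2 106.8] [178. 155.]
[617.  358.6  91.3  36.5  71.7] [135. 150.]
[745.1 226.6  73.8  72.4  92.4] [189. 105.]
now
[ 490.3 -542.1  159.5   20.9   91.8] [482. 210.]
[471.4 257.   86.4  34.3  86.6] [171. 207.]
[488.2 380.9  89.8  38.1 107.5] [122. 199.]
[608.3 248.9  85.   40.2 106.8] [178. 155.]
[617.1 358.7  91.6  36.4  71.5] [135. 150.]
[745.1 226.6  73.8  72.4  92.4] [189. 105.]
t 21.8833 pos [ 414.2 -123.8  140.7] rot [-1.573 -0.04   0.033] F [-0.  -0.4 -1.2] gap 83.0
[[ 0.999  0.004 -0.047]
 [ 0.047 -0.002  0.999]
 [ 0.004 -1.    -0.002]]
```

View pics/s7.png

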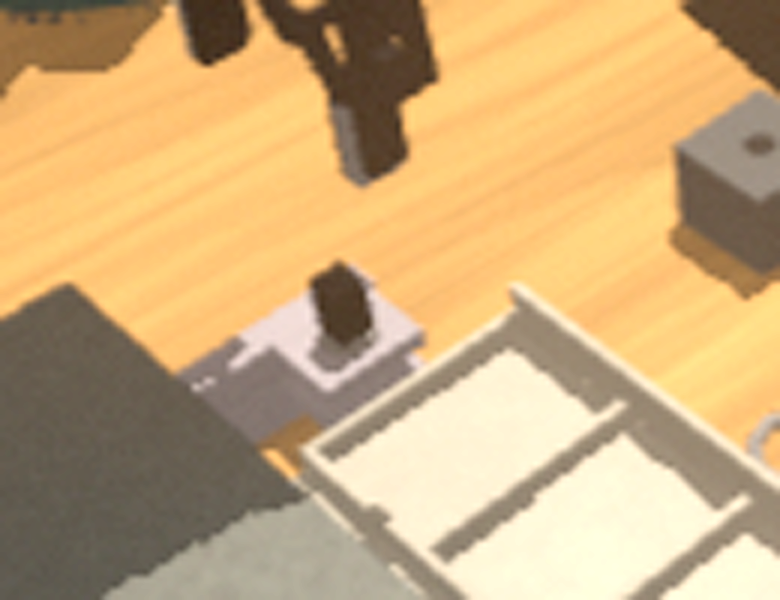

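```bash
python3 - <<'E'
from h import *
for p in((133,349),(160,351),(143,405),(121,401)): print(ray("top",p[0]*.64,p[1]*.64,32)[:2].round())
print(proj("scene",(413,-124,72)),110+340.5/6-.5,160+275/6)
plan((445,70,130,2.7),(472.7,257.5,110,-2.1),(472.7,257.5,10,-2.1))
E
```

```text
[425. 466.]
[423. 424.]
[338. 442.]
[343. 477.]
[165.06350128 205.90359865] 166.25 205.83333333333334
t 21.9333 pos [ 413.3 -123.7  139.2] rot [-1.572 -0.038  0.035] F [-1.1 -0.4 -0.8] gap 85.6
[[ 0.999  0.002 -0.046]
 [ 0.046 -0.001  0.999]
 [ 0.002 -1.    -0.001]]
(445, 70, 130, np.float64(2.7)) -> [40.7, 9.2, 192.0] turn -0.001
(472.7, 257.5, 110, np.float64(-2.1)) -> [36.5, 20.0, 186.0] turn 0.084
(472.7, 257.5, 10, np.float64(-2.1)) -> [0.0, 100.0, 0.0] turn -0.0
```

carry_out --targets '[[[41, 9, 192], 0, 0.7], [[41, 9, 192], 0, 0.7], [[41, 9, 192], 0, 0.7], [[41, 9, 192], 0, 0.7], [[41, 9, 192], 0, 0.7], [[41, 9, 192], 0, 0.7], [[41, 9, 192], 0, 0.7], [[41, 9, 192], 0, 0.7]]'

```text
t: 22.6
ee_pos: [444.1, 70.1, 128.3]
eef_rot: [-1.57, -0.035, 0.039]
force: [-0.8, -0.4, -0.5]
finger_gap: 60.0
```

carry_out --targets '[[[36.5, 20, 186], 0.084, 0.7], [[36.5, 20, 186], 0.084, 0.7], [[36.5, 20, 186], 0.084, 0.7], [[36.5, 20, 186], 0.084, 0.7], [[36.5, 20, 186], 0.084, 0.7], [[36.5, 20, 186], 0.084, 0.7], [[36.5, 20, 186], 0.084, 0.7], [[36.5, 20, 186], 0.084, 0.7]]'

```text
t: 23.27
ee_pos: [472.6, 256.2, 108.7]
eef_rot: [-1.572, 0.031, -0.03]
force: [0.2, -0.5, 0.1]
finger_gap: 60.0
```

```bash
python3 - <<'E'
from h import *
plan((472.7,257.5,10,-2.1),(472.7,257.5,100,-2.1),(520,70,100,2.7),(466.7,-108.3,90,2.7),(466.7,-108.3,24,2.7))
E
```

```text
t 23.2667 pos [472.6 256.2 108.7] rot [-1.572  0.031 -0.03 ] F [ 0.2 -0.5  0.1] gap 60.0
[[ 0.999 -0.001  0.039]
 [-0.039 -0.001  0.999]
 [-0.001 -1.    -0.001]]
(472.7, 257.5, 10, np.float64(-2.1)) -> [0.1, 98.7, 1.3] turn -0.002
(472.7, 257.5, 100, np.float64(-2.1)) -> [0.0, -90.0, 0.0] turn -0.0
(520, 70, 100, np.float64(2.7)) -> [54.1, 0.0, -185.6] turn -0.084
(466.7, -108.3, 90, np.float64(2.7)) -> [-61.6, 10.0, -175.6] turn -0.0
(466.7, -108.3, 24, np.float64(2.7)) -> [0.0, 66.0, 0.0] turn -0.0
```

carry_out --targets '[[[0, 40, 1], 0, 0.7], [[0, 75, 1], 0, 0.7], [[0, 93, 1], 0, 0.7], [[0, 99, 1], 0, 0.7], [[0, 99, 1], 0, 0.7], [[0, 99, 1], 0, 0], [[0, 99, 1], 0, 0], [[0, 99, 1], 0, 0]]'

```text
t: 23.93
ee_pos: [473.6, 259.0, 12.1]
eef_rot: [-1.57, 0.028, -0.032]
force: [0.1, -1.9, 7.1]
finger_gap: 32.7
```

carry_out --targets '[[[0, 0, 0], 0, 0], [[0, 0, 0], 0, 0], [[0, 0, 0], 0, 0], [[0, -15, 0], 0, 0], [[0, -50, 0], 0, 0], [[0, -90, 0], 0, 0], [[0, -90, 0], 0, 0], [[0, -90, 0], 0, 0]]'

```text
t: 24.6
ee_pos: [474.0, 259.4, 103.4]
eef_rot: [-1.569, 0.026, -0.034]
force: [-0.6, 0.7, -1.5]
finger_gap: 32.3
```

carry_out --targets '[[[54, 0, -186], -0.084, 0], [[54, 0, -186], -0.084, 0], [[54, 0, -186], -0.084, 0], [[54, 0, -186], -0.084, 0], [[54, 0, -186], -0.084, 0], [[54, 0, -186], -0.084, 0], [[54, 0, -186], -0.084, 0], [[54, 0, -186], -0.084, 0]]'

```text
t: 25.27
ee_pos: [519.2, 71.5, 100.2]
eef_rot: [-1.57, -0.037, 0.037]
force: [-0.4, 0.5, -1.5]
finger_gap: 32.8
```

carry_out --targets '[[[-61.5, 10, -175.5], 0, 0], [[-61.5, 10, -175.5], 0, 0], [[-61.5, 10, -175.5], 0, 0], [[-61.5, 10, -175.5], 0, 0], [[-61.5, 10, -175.5], 0, 0], [[-61.5, 10, -175.5], 0, 0], [[-61.5, 10, -175.5], 0, 0], [[-61.5, 10, -175.5], 0, 0]]'

```text
t: 25.93
ee_pos: [466.8, -105.4, 90.4]
eef_rot: [-1.57, -0.039, 0.038]
force: [0.2, 0.2, -1.4]
finger_gap: 32.4
```

```bash
python3 - <<'E'
from h import *
plan((466.7,-108.3,24,2.7))
im=imaging.read_camera("scene")[160:300,110:290]; cv2.imwrite("pics/s8.png",np.clip(cv2.resize(im,None,fx=4.2,fy=4.2,interpolation=cv2.INTER_CUBIC)*1.7,0,255).astype(np.uint8))
E
```

```text
t 25.9333 pos [ 466.8 -105.4   90.4] rot [-1.57  -0.039  0.038] F [ 0.2  0.2 -1.4] gap 32.4
[[ 0.999  0.    -0.049]
 [ 0.049  0.001  0.999]
 [ 0.    -1.     0.   ]]
(466.7, -108.3, 24, np.float64(2.7)) -> [-0.2, 66.4, -2.8] turn 0.002
```

View pics/s8.png

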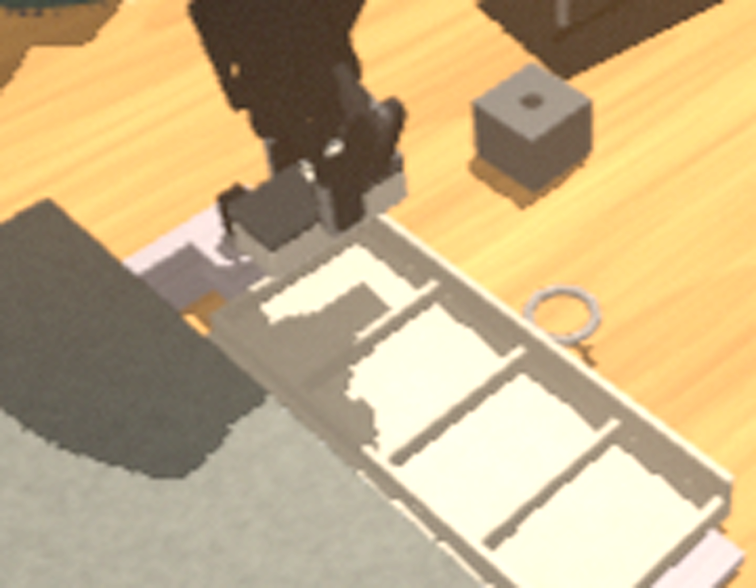

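carry_out --targets '[[[0, 25, 0], 0, 0], [[0, 45, 0], 0, 0], [[0, 55, 0], 0, 0], [[0, 59, 0], 0, 0], [[0, 62, 0], 0, 0], [[0, 64, 0], 0, 0], [[0, 65, 0], 0, 0], [[0, 65, 0], 0, 0]]'

```text
t: 26.65
ee_pos: [466.9, -106.9, 26.1]
eef_rot: [-1.571, -0.038, 0.036]
force: [-0.2, 0.4, 0.1]
finger_gap: 32.5
```

carry_out --targets '[[[0, 0.5, 0], 0, 0.52], [[0, 0.5, 0], 0, 0.52], [[0, 0.5, 0], 0, 0.52], [[0, 0.5, 0], 0, 0.52], [[0, -20, 0], 0, 0.52], [[0, -55, 0], 0, 0.52], [[0, -90, 0], 0, 0.7], [[0, -90, 0], 0, 0.7]]'

```text
t: 27.32
ee_pos: [468.8, -107.3, 120.4]
eef_rot: [-1.573, -0.042, 0.032]
force: [2.0, -1.9, -0.2]
finger_gap: 60.0
```

```bash
python3 - <<'E'
from h import *
boxes()
plan((540,70,115,2.7),(611.5,247,100,16.2),(611.5,247,11,16.2),(611.5,247,100,16.2),(575,70,100,2.7),(532.6,-105.2,90,2.7))
E
```

```text
[ 490.  -534.1  175.2   23.3   90.9] [478. 210.]
[488.2 380.9  89.8  38.2 107.2] [122. 199.]
[608.3 248.9  85.   40.2 106.8] [177. 155.]
[617.1 358.9  91.2  36.6  71.4] [135. 150.]
[745.1 226.6  73.8  72.4  92.4] [189. 105.]
t 27.3667 pos [ 467.9 -107.6  118.1] rot [-1.573 -0.04   0.033] F [-1.1 -0.6 -0.5] gap 59.9
[[ 0.999  0.005 -0.047]
 [ 0.047 -0.002  0.999]
 [ 0.005 -1.    -0.002]]
(540, 70, 115, np.float64(2.7)) -> [80.3, 3.1, 174.0] turn -0.001
(611.5, 247, 100, np.float64(16.2)) -> [79.8, 15.0, 173.4] turn -0.236
(611.5, 247, 11, np.float64(16.2)) -> [0.0, 89.0, 0.0] turn -0.0
(611.5, 247, 100, np.float64(16.2)) -> [0.0, -89.0, 0.0] turn -0.0
(575, 70, 100, np.float64(2.7)) -> [-84.4, 0.0, -159.8] turn 0.236
(532.6, -105.2, 90, np.float64(2.7)) -> [-50.6, 10.0, -173.0] turn -0.0
```

carry_out --targets '[[[80, 3, 174], 0, 0.7], [[80, 3, 174], 0, 0.7], [[80, 3, 174], 0, 0.7], [[80, 3, 174], 0, 0.7], [[80, 3, 174], 0, 0.7], [[80, 3, 174], 0, 0.7], [[80, 3, 174], 0, 0.7], [[80, 3, 174], 0, 0.7]]'

```text
t: 28.03
ee_pos: [537.6, 69.8, 111.6]
eef_rot: [-1.571, -0.036, 0.038]
force: [0.1, -0.8, 0.2]
finger_gap: 60.1
```

carry_out --targets '[[[80, 15, 173.5], -0.236, 0.7], [[80, 15, 173.5], -0.236, 0.7], [[80, 15, 173.5], -0.236, 0.7], [[80, 15, 173.5], -0.236, 0.7], [[80, 15, 173.5], -0.236, 0.7], [[80, 15, 173.5], -0.236, 0.7], [[80, 15, 173.5], -0.236, 0.7], [[80, 15, 173.5], -0.236, 0.7]]'

```text
t: 28.7
ee_pos: [609.9, 245.5, 96.8]
eef_rot: [-1.561, -0.22, 0.221]
force: [-0.1, -0.6, 0.1]
finger_gap: 59.8
```

```bash
python3 - <<'E'
from h import *
plan((611.5,247.3,11,16.2))
E
```

```text
t 28.7 pos [609.9 245.5  96.8] rot [-1.561 -0.22   0.221] F [-0.1 -0.6  0.1] gap 59.8
[[ 0.961 -0.001 -0.278]
 [ 0.278 -0.001  0.961]
 [-0.001 -1.    -0.001]]
(611.5, 247.3, 11, np.float64(16.2)) -> [2.0, 85.8, 1.3] turn -0.001
```

carry_out --targets '[[[1, 40, 1], 0, 0.7], [[1, 70, 1], 0, 0.7], [[1, 82, 1], 0, 0.7], [[1, 86, 1], 0, 0.7], [[1, 86, 1], 0, 0.7], [[1, 86, 1], 0, 0], [[1, 86, 1], 0, 0], [[1, 86, 1], 0, 0]]'

```text
t: 29.37
ee_pos: [611.6, 249.1, 13.4]
eef_rot: [-1.559, -0.224, 0.22]
force: [-0.3, -0.9, 9.2]
finger_gap: 32.7
```

carry_out --targets '[[[0, 0, 0], 0, 0], [[0, 0, 0], 0, 0], [[0, 0, 0], 0, 0], [[0, -15, 0], 0, 0], [[0, -50, 0], 0, 0], [[0, -89, 0], 0, 0], [[0, -89, 0], 0, 0], [[0, -89, 0], 0, 0]]'

```text
t: 30.03
ee_pos: [612.0, 249.5, 104.4]
eef_rot: [-1.558, -0.226, 0.218]
force: [-0.0, -0.4, -1.7]
finger_gap: 32.8
```

carry_out --targets '[[[-84.5, 0, -160], 0.236, 0], [[-84.5, 0, -160], 0.236, 0], [[-84.5, 0, -160], 0.236, 0], [[-84.5, 0, -160], 0.236, 0], [[-84.5, 0, -160], 0.236, 0], [[-84.5, 0, -160], 0.236, 0], [[-84.5, 0, -160], 0.236, 0], [[-84.5, 0, -160], 0.236, 0]]'

```text
t: 30.7
ee_pos: [574.1, 72.6, 100.5]
eef_rot: [-1.57, -0.038, 0.037]
force: [-0.5, 0.8, -0.8]
finger_gap: 32.8
```

carry_out --targets '[[[-50.5, 10, -173], 0, 0], [[-50.5, 10, -173], 0, 0], [[-50.5, 10, -173], 0, 0], [[-50.5, 10, -173], 0, 0], [[-50.5, 10, -173], 0, 0], [[-50.5, 10, -173], 0, 0], [[-50.5, 10, -173], 0, 0], [[-50.5, 10, -173], 0, 0]]'

```text
t: 31.37
ee_pos: [532.4, -101.7, 90.4]
eef_rot: [-1.57, -0.039, 0.038]
force: [0.0, 0.0, -0.1]
finger_gap: 32.7
```

```bash
python3 - <<'E'
from h import *
plan((532.6,-105.2,25,2.7))
E
```

```text
t 31.3667 pos [ 532.4 -101.7   90.4] rot [-1.57  -0.039  0.038] F [ 0.   0.  -0.1] gap 32.7
[[ 0.999  0.    -0.049]
 [ 0.049  0.001  0.999]
 [ 0.    -1.     0.001]]
(532.6, -105.2, 25, np.float64(2.7)) -> [0.0, 65.4, -3.5] turn 0.002
```

carry_out --targets '[[[0, 25, -1], 0, 0], [[0, 45, -1], 0, 0], [[0, 55, -1], 0, 0], [[0, 59, -1], 0, 0], [[0, 62, -1], 0, 0], [[0, 64, -1], 0, 0], [[0, 65, -1], 0, 0], [[0, 65, -1], 0, 0]]'

```text
t: 32.03
ee_pos: [532.4, -104.1, 27.2]
eef_rot: [-1.571, -0.038, 0.037]
force: [-11.4, 2.0, 26.1]
finger_gap: 33.0
```

carry_out --targets '[[[0, 0.5, 0], 0, 0.52], [[0, 0.5, 0], 0, 0.52], [[0, 0.5, 0], 0, 0.52], [[0, 0.5, 0], 0, 0.52], [[0, -20, 0], 0, 0.52], [[0, -55, 0], 0, 0.52], [[0, -90, 0], 0, 0.7], [[0, -90, 0], 0, 0.7]]'

```text
t: 32.7
ee_pos: [534.6, -104.6, 121.0]
eef_rot: [-1.572, -0.043, 0.032]
force: [1.7, -0.4, 0.2]
finger_gap: 59.6
```

```bash
python3 - <<'E'
from h import *
boxes()
plan((520,140,115,2.7),(490.4,382.9,100,17),(490.4,382.9,11,17),(490.4,382.9,100,17),(540,140,100,2.7),(598.6,-102,90,2.7))
im=imaging.read_camera("scene")[160:300,110:290]; cv2.imwrite("pics/s9.png",np.clip(cv2.resize(im,None,fx=4.2,fy=4.2,interpolation=cv2.INTER_CUBIC)*1.7,0,255).astype(np.uint8))
E
```

```text
[ 491.3 -573.9   95.9   20.9   91.8] [494. 210.]
[488.2 380.9  89.8  38.1 107.7] [122. 199.]
[617.1 358.7  91.6  36.4  71.5] [135. 150.]
[745.1 226.6  73.8  72.4  92.4] [189. 105.]
t 32.75 pos [ 533.6 -104.9  118.4] rot [-1.572 -0.041  0.033] F [ 0.7  0.1 -0.6] gap 59.7
[[ 0.999  0.005 -0.047]
 [ 0.047 -0.001  0.999]
 [ 0.005 -1.    -0.002]]
(520, 140, 115, np.float64(2.7)) -> [-2.2, 3.4, 245.3] turn -0.0
(490.4, 382.9, 100, np.float64(17.0)) -> [-18.1, 15.0, 244.0] turn -0.25
(490.4, 382.9, 11, np.float64(17.0)) -> [0.0, 89.0, 0.0] turn -0.0
(490.4, 382.9, 100, np.float64(17.0)) -> [0.0, -89.0, 0.0] turn -0.0
(540, 140, 100, np.float64(2.7)) -> [-23.6, 0.0, -246.8] turn 0.25
(598.6, -102, 90, np.float64(2.7)) -> [47.1, 10.0, -244.5] turn -0.0
```

View pics/s9.png

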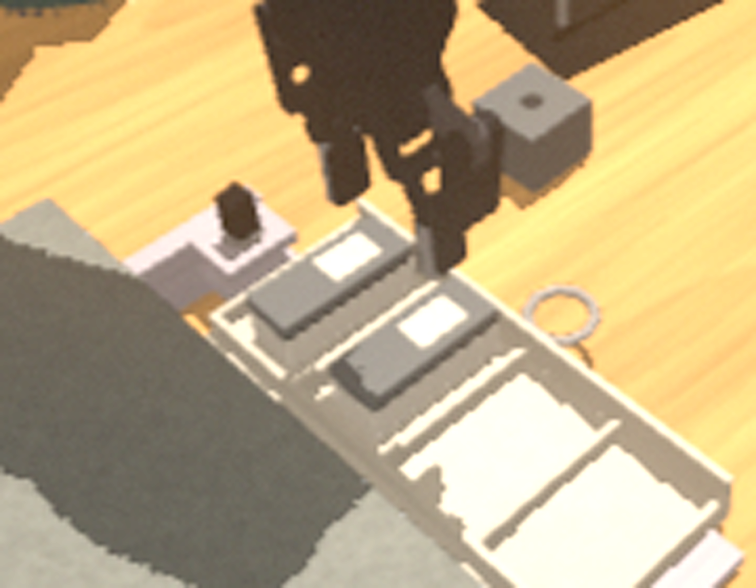

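carry_out --targets '[[[-2, 1, 245], 0, 0.7], [[-2, 1, 245], 0, 0.7], [[-2, 1, 245], 0, 0.7], [[-2, 1, 245], 0, 0.7], [[-2, 1, 245], 0, 0.7], [[-2, 1, 245], 0, 0.7], [[-2, 1, 245], 0, 0.7], [[-2, 1, 245], 0, 0.7]]'

```text
t: 33.47
ee_pos: [517.3, 142.3, 113.4]
eef_rot: [-1.57, -0.039, 0.041]
force: [0.2, -1.3, -0.5]
finger_gap: 60.0
```

carry_out --targets '[[[-18, 15, 244], -0.25, 0.7], [[-18, 15, 244], -0.25, 0.7], [[-18, 15, 244], -0.25, 0.7], [[-18, 15, 244], -0.25, 0.7], [[-18, 15, 244], -0.25, 0.7], [[-18, 15, 244], -0.25, 0.7], [[-18, 15, 244], -0.25, 0.7], [[-18, 15, 244], -0.25, 0.7]]'

```text
t: 34.13
ee_pos: [488.1, 383.7, 98.0]
eef_rot: [-1.558, -0.233, 0.236]
force: [0.5, -0.8, -0.2]
finger_gap: 59.4
```

```bash
python3 - <<'E'
from h import *
plan((490,382.9,11,17))
E
```

```text
t 34.1333 pos [488.1 383.7  98. ] rot [-1.558 -0.233  0.236] F [ 0.5 -0.8 -0.2] gap 59.4
[[ 0.956 -0.002 -0.295]
 [ 0.295 -0.     0.956]
 [-0.002 -1.     0.   ]]
(490, 382.9, 11, np.float64(17.0)) -> [1.6, 87.0, -1.3] turn 0.002
```

carry_out --targets '[[[1, 40, -1], 0, 0.7], [[1, 70, -1], 0, 0.7], [[1, 83, -1], 0, 0.7], [[1, 87, -1], 0, 0.7], [[1, 87, -1], 0, 0.7], [[1, 87, -1], 0, 0], [[1, 87, -1], 0, 0], [[1, 87, -1], 0, 0]]'

```text
t: 34.8
ee_pos: [491.1, 382.7, 14.2]
eef_rot: [-1.557, -0.235, 0.231]
force: [1.0, -0.6, 8.4]
finger_gap: 32.9
```

carry_out --targets '[[[0, 0, 0], 0, 0], [[0, 0, 0], 0, 0], [[0, 0, 0], 0, 0], [[0, -15, 0], 0, 0], [[0, -50, 0], 0, 0], [[0, -89, 0], 0, 0], [[0, -89, 0], 0, 0], [[0, -89, 0], 0, 0]]'

```text
t: 35.47
ee_pos: [491.3, 383.1, 105.0]
eef_rot: [-1.556, -0.237, 0.229]
force: [0.6, 0.7, -3.2]
finger_gap: 32.5
```

carry_out --targets '[[[-23.5, 0, -247], 0.25, 0], [[-23.5, 0, -247], 0.25, 0], [[-23.5, 0, -247], 0.25, 0], [[-23.5, 0, -247], 0.25, 0], [[-23.5, 0, -247], 0.25, 0], [[-23.5, 0, -247], 0.25, 0], [[-23.5, 0, -247], 0.25, 0], [[-23.5, 0, -247], 0.25, 0]]'

```text
t: 36.13
ee_pos: [540.2, 136.4, 101.2]
eef_rot: [-1.571, -0.033, 0.034]
force: [0.5, 0.8, -2.0]
finger_gap: 32.5
```

carry_out --targets '[[[47, 10, -244.5], 0, 0], [[47, 10, -244.5], 0, 0], [[47, 10, -244.5], 0, 0], [[47, 10, -244.5], 0, 0], [[47, 10, -244.5], 0, 0], [[47, 10, -244.5], 0, 0], [[47, 10, -244.5], 0, 0], [[47, 10, -244.5], 0, 0]]'

```text
t: 36.8
ee_pos: [598.4, -104.0, 90.8]
eef_rot: [-1.57, -0.034, 0.035]
force: [-0.2, 1.1, -0.5]
finger_gap: 32.7
```

```bash
python3 - <<'E'
from h import *
plan((598.6,-101.5,25,2.7))
E
```

```text
t 36.8 pos [ 598.4 -104.    90.8] rot [-1.57  -0.034  0.035] F [-0.2  1.1 -0.5] gap 32.7
[[ 0.999 -0.001 -0.044]
 [ 0.044  0.     0.999]
 [-0.001 -1.     0.   ]]
(598.6, -101.5, 25, np.float64(2.7)) -> [0.3, 65.8, 2.5] turn -0.003
```

carry_out --targets '[[[0, 25, 3], -0.003, 0], [[0, 45, 3], -0.003, 0], [[0, 54, 3], -0.003, 0], [[0, 58, 3], -0.003, 0], [[0, 60, 3], -0.003, 0], [[0, 62, 3], -0.003, 0], [[0, 62, 3], -0.003, 0], [[0, 62, 3], -0.003, 0]]'

```text
t: 37.47
ee_pos: [601.3, -98.8, 34.6]
eef_rot: [-1.574, -0.045, 0.036]
force: [-19.2, -7.3, 76.9]
finger_gap: 32.2
```

carry_out --targets '[[[0, -4, 0], 0, 0], [[0, -10, 0], 0, 0], [[0, -20, 0], 0, 0], [[0, -40, 0], 0, 0], [[0, -50, 0], 0, 0], [[0, -50, 0], 0, 0], [[0, -50, 0], 0, 0], [[0, -50, 0], 0, 0]]'

```text
t: 38.13
ee_pos: [597.8, -99.6, 78.5]
eef_rot: [-1.57, -0.039, 0.04]
force: [-0.3, 0.7, -1.2]
finger_gap: 33.1
```

```bash
python3 - <<'E'
from h import *
st()
im=imaging.read_camera("scene")[160:310,130:310]; cv2.imwrite("pics/s10.png",np.clip(cv2.resize(im,None,fx=4,fy=4,interpolation=cv2.INTER_CUBIC)*1.7,0,255).astype(np.uint8))
E
```

```text
t 38.1333 pos [597.8 -99.6  78.5] rot [-1.57  -0.039  0.04 ] F [-0.3  0.7 -1.2] gap 33.1
[[ 0.999 -0.001 -0.05 ]
 [ 0.05   0.     0.999]
 [-0.001 -1.     0.   ]]
```

View pics/s10.png

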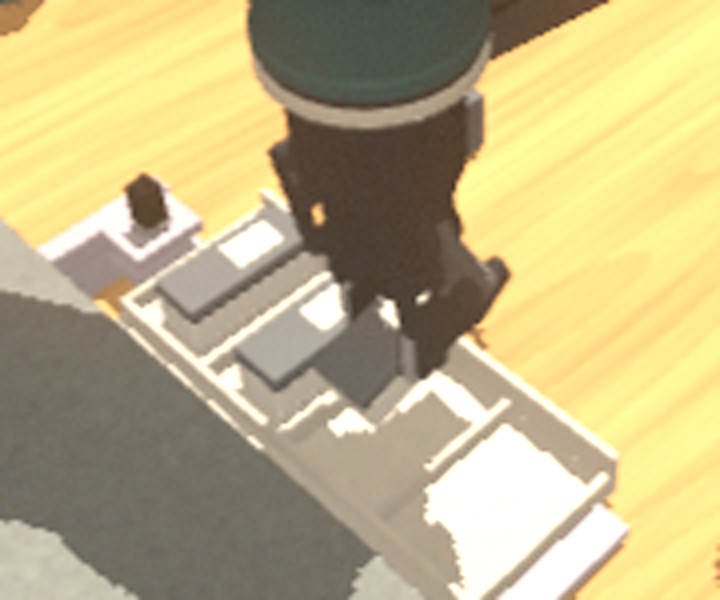

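```bash
python3 - <<'E'
from h import *
X=np.array([.999,.047]);Y=np.array([-.047,.999])
def cr(c,z):
    return [((proj("scene",(*(np.array(c)+a*X+b*Y),z))-[130,160]+.5)*4-.5).round().tolist() for a,b in((-17,-42),(17,-42),(17,42),(-17,42))]
print("held",cr((597.8,-99.6),97.5)); print("B",cr((532.6,-105.2),46)); print("D",cr((466.7,-108.3),46)); print("A lane3 ",cr((598.6,-102),46))
print("panel",[((proj("scene",(*(np.array((570,-196.5))+a*X+185*Y),38))-[130,160]+.5)*4-.5).round() for a in(-132,132)])
E
```

```text
held [[300.0, 353.0], [348.0, 394.0], [479.0, 294.0], [431.0, 257.0]]
B [[223.0, 349.0], [265.0, 386.0], [389.0, 295.0], [347.0, 262.0]]
D [[147.0, 281.0], [185.0, 316.0], [309.0, 232.0], [269.0, 201.0]]
A lane3  [[307.0, 423.0], [353.0, 464.0], [478.0, 364.0], [431.0, 328.0]]
panel [array([320., 154.]), array([665., 409.])]
```

```bash
python3 - <<'E'
from h import *
plan((597.8,-99.6,110,2.7),(545,110,90,2.7),(545,110,22,2.7))
E
```

```text
t 38.1833 pos [597.7 -99.6  78.4] rot [-1.57  -0.038  0.04 ] F [-0.2 -0.5 -0.9] gap 32.7
[[ 0.999 -0.001 -0.05 ]
 [ 0.05   0.     0.999]
 [-0.001 -1.     0.   ]]
(597.8, -99.6, 110, np.float64(2.7)) -> [0.1, -31.6, 0.0] turn 0.003
(545, 110, 90, np.float64(2.7)) -> [-42.9, 20.0, 211.9] turn -0.0
(545, 110, 22, np.float64(2.7)) -> [0.0, 68.0, 0.0] turn -0.0
```

carry_out --targets '[[[0, -30, 0], 0, 0], [[-10, -30, 50], 0, 0], [[-43, -12, 212], 0, 0], [[-43, -12, 212], 0, 0], [[-43, -12, 212], 0, 0], [[-43, -12, 212], 0, 0], [[-43, -12, 212], 0, 0], [[-43, -12, 212], 0, 0]]'

```text
t: 38.85
ee_pos: [543.0, 113.7, 90.5]
eef_rot: [-1.569, -0.042, 0.045]
force: [-0.1, -0.2, -1.7]
finger_gap: 32.8
```

carry_out --targets '[[[0, 25, 0], 0, 0], [[0, 45, 0], 0, 0], [[0, 55, 0], 0, 0], [[0, 60, 0], 0, 0], [[0, 64, 0], 0, 0], [[0, 66, 0], 0, 0], [[0, 68, 0], 0, 0], [[0, 68, 0], 0, 0]]'

```text
t: 39.52
ee_pos: [545.0, 109.7, 23.6]
eef_rot: [-1.57, -0.04, 0.039]
force: [-0.5, 1.0, -0.7]
finger_gap: 32.4
```

Go down gently until the low end meets the bench.

carry_out --targets '[[[0, 1, 0], 0, 0], [[0, 2, 0], 0, 0], [[0, 3, 0], 0, 0], [[0, 4, 0], 0, 0], [[0, 4, 0], 0, 0], [[0, 4, 0], 0, 0], [[0, 4, 0], 0, 0], [[0, 4, 0], 0, 0]]'

```text
t: 40.18
ee_pos: [545.2, 110.5, 20.4]
eef_rot: [-1.57, -0.041, 0.038]
force: [-4.0, 0.9, 18.5]
finger_gap: 32.7
```

carry_out --targets '[[[0, 0, 0], 0, 0.42], [[0, 0, 0], 0, 0.44], [[0, 0, 0], 0, 0.5], [[0, 0, 0], 0, 0.6], [[0, 0, 0], 0, 0.7], [[0, -40, 0], 0, 0.7], [[0, -80, 0], 0, 0.7], [[0, -80, 0], 0, 0.7]]'

```text
t: 40.85
ee_pos: [547.4, 111.0, 105.3]
eef_rot: [-1.569, -0.045, 0.034]
force: [1.2, 0.4, 1.2]
finger_gap: 59.7
```

carry_out --targets '[[[0, 0, -100], 0, 0.7], [[0, 0, -150], 0, 0.7], [[0, 0, -150], 0, 0.7], [[0, 0, -150], 0, 0.7], [[0, 0, -150], 0, 0.7], [[0, 0, -150], 0, 0.7], [[0, 0, -150], 0, 0.7], [[0, 0, -150], 0, 0.7]]'

```text
t: 41.52
ee_pos: [552.2, -38.8, 99.3]
eef_rot: [-1.57, -0.041, 0.041]
force: [-0.1, -0.1, 0.7]
finger_gap: 59.9
```

```bash
python3 - <<'E'
from h import *
boxes(); st()
im=imaging.read_camera("top"); np.save("top1.npy",im)
a=np.clip(cv2.resize(im[90:270,190:360],None,fx=2.35,fy=2.35,interpolation=cv2.INTER_CUBIC)*1.7,0,255).astype(np.uint8)
b=np.clip(cv2.resize(imaging.read_camera("scene")[120:300,130:300],None,fx=2.35,fy=2.35,interpolation=cv2.INTER_CUBIC)*1.7,0,255).astype(np.uint8)
print(a.shape,b.shape)
cv2.imwrite("pics/c11.png",np.hstack([a,b]))
E
```

```text
[503.5 -97.8  91.3  74.9  91.8] [307. 203.]
[541.5 120.8  82.   36.4  92. ] [227. 181.]
[617.  358.6  91.3  36.5  71.7] [135. 150.]
[643.7 -34.9 230.5  59.5   3.3] [287. 151.]
[745.1 226.6  73.8  72.4  92.4] [189. 105.]
t 41.5667 pos [552.2 -38.7  99.3] rot [-1.57  -0.041  0.041] F [-0.1  0.6 -0.5] gap 59.8
[[ 0.999 -0.    -0.052]
 [ 0.052  0.     0.999]
 [-0.    -1.     0.   ]]
(423, 400, 3) (423, 400, 3)
```

```bash
python3 - <<'E'
from h import *
plan((542.5,121,99,2.7),(542.5,121,12,2.7),(542.5,121,90,2.7),(598.6,-103,90,2.7))
E
```

```text
t 41.6667 pos [552.2 -39.   99.3] rot [-1.57 -0.04  0.04] F [ 0.  -0.6 -0.1] gap 59.6
[[ 0.999 -0.    -0.052]
 [ 0.052  0.     0.999]
 [ 0.    -1.     0.   ]]
(542.5, 121, 99, np.float64(2.7)) -> [-1.5, 0.3, 160.3] turn 0.004
(542.5, 121, 12, np.float64(2.7)) -> [0.0, 87.0, 0.0] turn -0.0
(542.5, 121, 90, np.float64(2.7)) -> [0.0, -78.0, 0.0] turn -0.0
(598.6, -103, 90, np.float64(2.7)) -> [45.5, 0.0, -226.4] turn -0.0
```

carry_out --targets '[[[-1.5, 0, 160], 0.004, 0.7], [[-1.5, 0, 160], 0.004, 0.7], [[-1.5, 0, 160], 0.004, 0.7], [[-1.5, 0, 160], 0.004, 0.7], [[-1.5, 0, 160], 0.004, 0.7], [[-1.5, 0, 160], 0.004, 0.7], [[-1.5, 0, 160], 0.004, 0.7], [[-1.5, 0, 160], 0.004, 0.7]]'

```text
t: 42.33
ee_pos: [542.8, 118.6, 99.2]
eef_rot: [-1.571, -0.035, 0.035]
force: [-0.1, 0.3, 0.3]
finger_gap: 59.9
```

carry_out --targets '[[[0, 40, 0], 0, 0.7], [[0, 70, 0], 0, 0.7], [[0, 82, 0], 0, 0.7], [[0, 86, 0], 0, 0.7], [[0, 86, 0], 0, 0.7], [[0, 86, 0], 0, 0], [[0, 86, 0], 0, 0], [[0, 86, 0], 0, 0]]'

```text
t: 43.0
ee_pos: [543.7, 119.8, 15.0]
eef_rot: [-1.57, -0.038, 0.034]
force: [-0.3, -1.3, 7.7]
finger_gap: 32.8
```

carry_out --targets '[[[0, 0, 0], 0, 0], [[0, 0, 0], 0, 0], [[0, 0, 0], 0, 0], [[0, -15, 0], 0, 0], [[0, -50, 0], 0, 0], [[0, -78, 0], 0, 0], [[0, -78, 0], 0, 0], [[0, -78, 0], 0, 0]]'

```text
t: 43.67
ee_pos: [543.9, 119.6, 93.6]
eef_rot: [-1.571, -0.039, 0.033]
force: [-0.5, -0.6, -1.7]
finger_gap: 32.5
```

carry_out --targets '[[[45.5, 0, -226.5], 0, 0], [[45.5, 0, -226.5], 0, 0], [[45.5, 0, -226.5], 0, 0], [[45.5, 0, -226.5], 0, 0], [[45.5, 0, -226.5], 0, 0], [[45.5, 0, -226.5], 0, 0], [[45.5, 0, -226.5], 0, 0], [[45.5, 0, -226.5], 0, 0]]'

```text
t: 44.33
ee_pos: [598.1, -106.1, 90.4]
eef_rot: [-1.57, -0.033, 0.035]
force: [0.3, 1.4, -1.9]
finger_gap: 32.2
```

carry_out --targets '[[[0, 20, 0], 0, 0], [[0, 30, 0], 0, 0], [[0, 36, 0], 0, 0], [[0, 40, 0], 0, 0], [[0, 42, 0], 0, 0], [[0, 44, 0], 0, 0], [[0, 44, 0], 0, 0], [[0, 44, 0], 0, 0]]'

```text
t: 45.0
ee_pos: [598.8, -104.4, 47.6]
eef_rot: [-1.571, -0.036, 0.036]
force: [-0.3, -0.3, -1.5]
finger_gap: 32.2
```

```bash
python3 - <<'E'
from h import *
plan((598.6,-103,26,2.7))
im=imaging.read_camera("scene"); np.save("sc2.npy",im)
E
```

```text
t 45.0 pos [ 598.8 -104.4   47.6] rot [-1.571 -0.036  0.036] F [-0.3 -0.3 -1.5] gap 32.2
[[ 0.999  0.    -0.046]
 [ 0.046 -0.     0.999]
 [ 0.    -1.    -0.   ]]
(598.6, -103, 26, np.float64(2.7)) -> [-0.1, 21.6, 1.4] turn -0.001
```

carry_out --targets '[[[0, 3, 0], 0, 0], [[0, 6, 0], 0, 0], [[0, 9, 0], 0, 0], [[0, 11, 0], 0, 0], [[0, 13, 0], 0, 0], [[0, 15, 0], 0, 0], [[0, 16, 0], 0, 0], [[0, 16, 0], 0, 0]]'

```text
t: 45.72
ee_pos: [598.4, -104.5, 31.0]
eef_rot: [-1.57, -0.036, 0.036]
force: [1.3, -0.1, -1.6]
finger_gap: 32.4
```

carry_out --targets '[[[0, 0.5, 0], 0, 0], [[0, 1, 0], 0, 0], [[0, 1.5, 0], 0, 0], [[0, 2, 0], 0, 0], [[0, 2.5, 0], 0, 0], [[0, 3, 0], 0, 0], [[0, 3, 0], 0, 0], [[0, 3, 0], 0, 0]]'

```text
t: 46.38
ee_pos: [598.6, -104.5, 29.0]
eef_rot: [-1.571, -0.036, 0.036]
force: [-7.3, -0.2, 13.4]
finger_gap: 32.5
```

carry_out --targets '[[[0, -0.5, 0], 0, 0.52], [[0, -0.5, 0], 0, 0.52], [[0, -0.5, 0], 0, 0.52], [[0, -0.5, 0], 0, 0.52], [[0, -20, 0], 0, 0.52], [[0, -55, 0], 0, 0.52], [[0, -85, 0], 0, 0.7], [[0, -85, 0], 0, 0.7]]'

```text
t: 47.05
ee_pos: [601.2, -104.4, 118.7]
eef_rot: [-1.572, -0.042, 0.031]
force: [0.5, 0.2, 1.2]
finger_gap: 60.0
```

```bash
python3 - <<'E'
from h import *
boxes()
plan((610,130,110,2.7),(619.8,359.5,100,-16.8),(619.8,359.5,12,-16.8),(619.8,359.5,100,-16.8),(640,130,100,2.7),(664.5,-100,90,2.7))
E
```

```text
[ 503.  -523.6  204.4   38.8  101.5] [476. 205.]
[617.  358.8  91.6  36.5  71.7] [135. 150.]
[745.1 226.6  73.8  72.4  92.4] [189. 105.]
[ 762.7 -162.   186.7   49.2    4.4] [337. 105.]
t 47.1 pos [ 600.1 -104.7  116.2] rot [-1.572 -0.04   0.032] F [-0.3  0.1 -0.4] gap 59.7
[[ 0.999  0.005 -0.046]
 [ 0.046 -0.001  0.999]
 [ 0.004 -1.    -0.001]]
(610, 130, 110, np.float64(2.7)) -> [20.6, 6.2, 234.0] turn -0.001
(619.8, 359.5, 100, np.float64(-16.8)) -> [20.6, 10.0, 228.8] turn 0.34
(619.8, 359.5, 12, np.float64(-16.8)) -> [0.0, 88.0, 0.0] turn -0.0
(619.8, 359.5, 100, np.float64(-16.8)) -> [0.0, -88.0, 0.0] turn -0.0
(640, 130, 100, np.float64(2.7)) -> [85.7, 0.0, -213.9] turn -0.34
(664.5, -100, 90, np.float64(2.7)) -> [13.6, 10.0, -230.9] turn -0.0
```

carry_out --targets '[[[20.5, 6, 234], 0, 0.7], [[20.5, 6, 234], 0, 0.7], [[20.5, 6, 234], 0, 0.7], [[20.5, 6, 234], 0, 0.7], [[20.5, 6, 234], 0, 0.7], [[20.5, 6, 234], 0, 0.7], [[20.5, 6, 234], 0, 0.7], [[20.5, 6, 234], 0, 0.7]]'

```text
t: 47.77
ee_pos: [607.6, 132.1, 106.5]
eef_rot: [-1.57, -0.038, 0.04]
force: [0.9, -1.2, 0.4]
finger_gap: 59.6
```

carry_out --targets '[[[20.5, 10, 229], 0.34, 0.7], [[20.5, 10, 229], 0.34, 0.7], [[20.5, 10, 229], 0.34, 0.7], [[20.5, 10, 229], 0.34, 0.7], [[20.5, 10, 229], 0.34, 0.7], [[20.5, 10, 229], 0.34, 0.7], [[20.5, 10, 229], 0.34, 0.7], [[20.5, 10, 229], 0.34, 0.7]]'

```text
t: 48.43
ee_pos: [618.0, 359.8, 96.2]
eef_rot: [-1.559, 0.231, -0.23]
force: [0.6, -0.9, -0.2]
finger_gap: 59.8
```

```bash
python3 - <<'E'
from h import *
plan((619,359.3,12,-16.8))
E
```

```text
t 48.4333 pos [618.  359.8  96.2] rot [-1.559  0.231 -0.23 ] F [ 0.6 -0.9 -0.2] gap 59.8
[[ 0.957 -0.001  0.289]
 [-0.289 -0.001  0.957]
 [-0.001 -1.    -0.001]]
(619, 359.3, 12, np.float64(-16.8)) -> [1.1, 84.2, -0.2] turn -0.0
```

carry_out --targets '[[[0.5, 40, -1], 0, 0.7], [[0.5, 70, -1], 0, 0.7], [[0.5, 81, -1], 0, 0.7], [[0.5, 84, -1], 0, 0.7], [[0.5, 84, -1], 0, 0.7], [[0.5, 84, -1], 0, 0], [[0.5, 84, -1], 0, 0], [[0.5, 84, -1], 0, 0]]'

```text
t: 49.1
ee_pos: [619.6, 359.2, 15.5]
eef_rot: [-1.557, 0.229, -0.233]
force: [0.5, -2.1, 8.9]
finger_gap: 32.7
```

carry_out --targets '[[[0, 0, 0], 0, 0], [[0, 0, 0], 0, 0], [[0, 0, 0], 0, 0], [[0, -15, 0], 0, 0], [[0, -50, 0], 0, 0], [[0, -88, 0], 0, 0], [[0, -88, 0], 0, 0], [[0, -88, 0], 0, 0]]'

```text
t: 49.77
ee_pos: [619.7, 359.7, 105.7]
eef_rot: [-1.555, 0.227, -0.234]
force: [0.4, -0.9, -1.9]
finger_gap: 32.4
```

carry_out --targets '[[[85.5, 0, -214], -0.34, 0], [[85.5, 0, -214], -0.34, 0], [[85.5, 0, -214], -0.34, 0], [[85.5, 0, -214], -0.34, 0], [[85.5, 0, -214], -0.34, 0], [[85.5, 0, -214], -0.34, 0], [[85.5, 0, -214], -0.34, 0], [[85.5, 0, -214], -0.34, 0]]'

```text
t: 50.43
ee_pos: [638.4, 127.2, 101.4]
eef_rot: [-1.571, -0.034, 0.034]
force: [-0.4, 1.0, -1.0]
finger_gap: 32.8
```

carry_out --targets '[[[13.5, 10, -231], 0, 0], [[13.5, 10, -231], 0, 0], [[13.5, 10, -231], 0, 0], [[13.5, 10, -231], 0, 0], [[13.5, 10, -231], 0, 0], [[13.5, 10, -231], 0, 0], [[13.5, 10, -231], 0, 0], [[13.5, 10, -231], 0, 0]]'

```text
t: 51.1
ee_pos: [662.3, -101.2, 91.1]
eef_rot: [-1.57, -0.035, 0.036]
force: [0.0, 1.6, -1.3]
finger_gap: 32.8
```

carry_out --targets '[[[0, 20, 0], 0, 0], [[0, 30, 0], 0, 0], [[0, 36, 0], 0, 0], [[0, 40, 0], 0, 0], [[0, 40, 0], 0, 0], [[0, 40, 0], 0, 0], [[0, 40, 0], 0, 0], [[0, 40, 0], 0, 0]]'

```text
t: 51.77
ee_pos: [662.7, -100.9, 51.9]
eef_rot: [-1.571, -0.037, 0.036]
force: [0.3, 0.3, -0.5]
finger_gap: 32.5
```

```bash
python3 - <<'E'
from h import *
plan((664.5,-100.5,28,2.7))
E
```

```text
t 51.7667 pos [ 662.7 -100.9   51.9] rot [-1.571 -0.037  0.036] F [ 0.3  0.3 -0.5] gap 32.5
[[ 0.999  0.001 -0.046]
 [ 0.046 -0.     0.999]
 [ 0.001 -1.    -0.   ]]
(664.5, -100.5, 28, np.float64(2.7)) -> [1.8, 23.9, 0.3] turn -0.001
```

carry_out --targets '[[[2, 3, -1], 0, 0], [[2, 7, -1], 0, 0], [[2, 11, -1], 0, 0], [[2, 14, -1], 0, 0], [[2, 17, -1], 0, 0], [[2, 19, -1], 0, 0], [[2, 20, -1], 0, 0], [[2, 20, -1], 0, 0]]'

```text
t: 52.43
ee_pos: [664.3, -101.8, 31.0]
eef_rot: [-1.57, -0.036, 0.036]
force: [0.0, -0.2, -0.3]
finger_gap: 32.5
```

carry_out --targets '[[[0, 0.5, 0], 0, 0], [[0, 1, 0], 0, 0], [[0, 1.5, 0], 0, 0], [[0, 2, 0], 0, 0], [[0, 2.5, 0], 0, 0], [[0, 3, 0], 0, 0], [[0, 3, 0], 0, 0], [[0, 3, 0], 0, 0]]'

```text
t: 53.1
ee_pos: [664.5, -101.9, 29.5]
eef_rot: [-1.571, -0.036, 0.036]
force: [-7.7, -0.9, 16.6]
finger_gap: 32.7
```

Seated on the floor. Release, rise, and step clear for the last look.

carry_out --targets '[[[0, -0.5, 0], 0, 0.52], [[0, -0.5, 0], 0, 0.52], [[0, -0.5, 0], 0, 0.52], [[0, -0.5, 0], 0, 0.52], [[0, -20, 0], 0, 0.52], [[0, -55, 0], 0, 0.52], [[0, -90, 0], 0, 0.7], [[0, -120, 0], 0, 0.7]]'

```text
t: 53.77
ee_pos: [664.5, -101.6, 150.2]
eef_rot: [-1.57, -0.037, 0.036]
force: [0.4, -0.1, 0.4]
finger_gap: 60.0
```

carry_out --targets '[[[-50, -40, 200], 0, 0.7], [[-50, -40, 200], 0, 0.7], [[-50, -40, 200], 0, 0.7], [[-50, -40, 200], 0, 0.7], [[-50, -40, 200], 0, 0.7], [[-50, -40, 200], 0, 0.7], [[-50, -40, 200], 0, 0.7], [[-50, -40, 200], 0, 0.7]]'

```text
t: 54.43
ee_pos: [605.4, 95.4, 188.2]
eef_rot: [-1.571, -0.036, 0.036]
force: [1.2, -1.5, -0.4]
finger_gap: 60.1
```

```bash
python3 - <<'E'
from h import *
st()
f=lambda n,v0,v1,u0,u1:np.clip(cv2.resize(imaging.read_camera(n)[v0:v1,u0:u1],(400,600),interpolation=cv2.INTER_CUBIC)*1.7,0,255).astype(np.uint8)
a=f("scene",140,340,120,253); im=imaging.read_camera("top")
g=lambda v0,v1,u0,u1:np.clip(cv2.resize(im[v0:v1,u0:u1],(400,300),interpolation=cv2.INTER_CUBIC)*1.7,0,255).astype(np.uint8)
cv2.imwrite("pics/last.png",np.hstack([a,np.vstack([g(100,250,280,480)[:, :] if 0 else g(110,245,280,460),g(150,300,100,300)])]))
E
```

```text
t 54.4333 pos [605.4  95.4 188.2] rot [-1.571 -0.036  0.036] F [ 1.2 -1.5 -0.4] gap 60.1
[[ 0.999  0.    -0.046]
 [ 0.046 -0.     0.999]
 [ 0.    -1.    -0.   ]]
```

View pics/last.png

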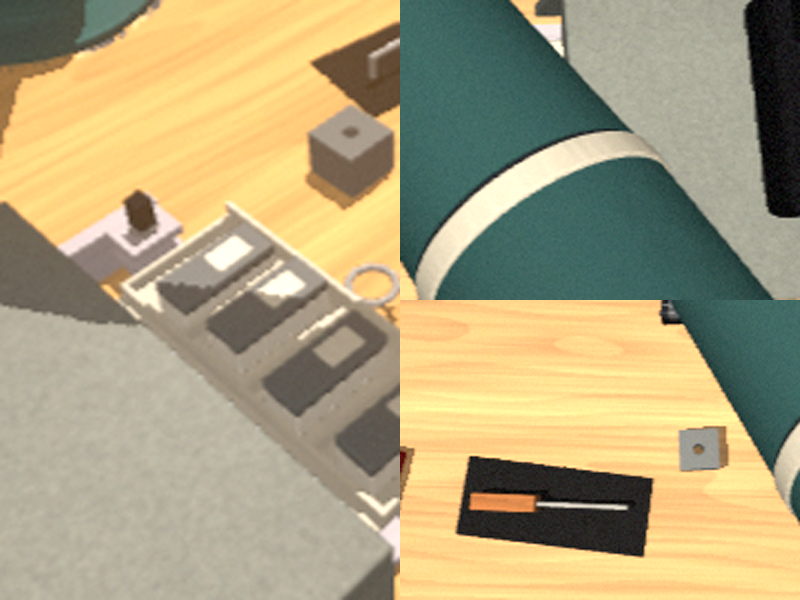

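```bash
python3 - <<'E'
from h import *
X=np.array([.999,.047]);Y=np.array([-.047,.999])
for n,c in dict(D=(466.9,-107),B=(532.4,-104.1),C=(598.6,-104.5),A=(664.5,-101.9)).items():
    print(n,[((proj("scene",(*(np.array(c)+a*X+b*Y),46))-[120,140]+.5)*3.0-.5).round().tolist() for a,b in((-17,-42),(17,-42),(17,42),(-17,42))])
E
```

```text
D [[142.0, 270.0], [170.0, 296.0], [263.0, 233.0], [233.0, 210.0]]
B [[198.0, 321.0], [230.0, 349.0], [323.0, 280.0], [291.0, 255.0]]
C [[257.0, 379.0], [292.0, 410.0], [385.0, 335.0], [351.0, 308.0]]
A [[325.0, 441.0], [363.0, 475.0], [457.0, 392.0], [419.0, 362.0]]
```

carry_out --targets '[[[-100, 0, 220], 0, 0.7], [[-100, 0, 220], 0, 0.7], [[-100, 0, 220], 0, 0.7], [[-100, 0, 220], 0, 0.7], [[-100, 0, 220], 0, 0.7], [[-100, 0, 220], 0, 0.7], [[-100, 0, 220], 0, 0.7], [[-100, 0, 220], 0, 0.7]]'

```text
t: 55.2
ee_pos: [494.7, 311.7, 188.1]
eef_rot: [-1.57, -0.037, 0.038]
force: [-0.1, -0.7, -0.3]
finger_gap: 59.8
```

```bash
python3 - <<'E'
from h import *
im=imaging.read_camera("top"); hsv=cv2.cvtColor(im,cv2.COLOR_BGR2HSV)
X=np.array([.999,.047]);Y=np.array([-.047,.999]);o=np.array([570,-196.5])
# rectified map of bay at z=46: riser x -140..140, y 40..160
ys=np.arange(156,38,-5); xs=np.arange(-135,136,4)
for y in ys:
    r=""
    for x in xs:
        u,v=proj("top",(*(o+x*X+y*Y),46)); p=hsv[int(round(v)),int(round(u))]
        r+= "w" if p[1]>75 else ("#" if p[2]<95 else ("+" if p[2]<150 else "."))
    print(int(y),r)
E
```

```text
156 wwwwwwwwwwwwwwwwwwwwwwwwwwwww+++ww+++wwwwwwwwwwwwwwwwwwwwwwwwwwwwwww
151 wwwwwwwwwwwwwwwwwwwwwwwwwwwww##++++#wwwwwwwwwwww##+++wwwww+www+++www
146 #####################+++++++.....++++++++.......+..............+++ww
141 ##+##################++####+###+#.++++.+++#####++.++++######++++#.ww
136 ####################+#########+.#...++++####++..+...+########+++#.++
131 #+##################+#########+.+...+#########+.#...+##########++.++
126 ###################.+######++#+.....+#########+.#...+##########++.++
121 ###################.+##......#+.....+#########+.#...+###+.....#++.++
116 ###########++++###..+##......#+.+...+###.....++.#...+###+.....#++.++
111 ###########++++##...+##......#+.+...+###.....++.#...++##+.....#+#.++
106 ############+++##...+##......#..+...+###.....++.#...++##+.....#+#..+
101 ###########+++.+#...+##......#..+...+###.....+++#...++##+.....#+#..+
96 ###########++..+#...+##+.....#..+...+###.....#++#...++##+.....#+#.++
91 ############+..+#...+######++#..+...+###.....#++#...++##++++++#+#..+
86 #################...+#########..+...+###+++++#+.#...++#########+#..+
81 #################...+#########..+...+#########+.#...++#########+#..+
76 #################+..+#########..+...+#########+.#...++#########+#+++
71 #################+...#########..+...+#########+.#...++#########+#++.
66 #################+...#########..#...+#########+.#...+##########+#+++
61 ##################...#########..#...+#########+.#....##########+#+++
56 #######.+########....+########.+#.+..##########+#..++##########+#.++
51 #####++++++###++++++++#+++++++++..+++#########+++.+...+.++.++++...++
46 #####.....++.............................++++......++.......+....+++
41 ####+............................................................+++
```

```bash
python3 - <<'E'
from h import *
X=np.array([.999,.047]);Y=np.array([-.047,.999]);o=np.array([570,-196.5])
for c in((-86,89),(-99,93)):
    print([((proj("scene",(*(o+(c[0]+a)*X+(c[1]+b)*Y),46))-[120,140]+.5)*3.0-.5).round().tolist() for a,b in((-17,-42),(17,-42),(17,42),(-17,42))])
A=np.load("sc2.npy"); B=imaging.read_camera("scene")
# rectified lane 1 from scene camera, z=46
for nm,I in(("t45",A),("now",B)):
    g=cv2.cvtColor(I,cv2.COLOR_BGR2GRAY).astype(np.float32); print(nm)
    for y in range(150,36,-5):
        r=""
        for x in range(-135,-9,3):
            u,v=proj("scene",(*(o+x*X+y*Y),46)); r+=" .:-=+*#%@"[9-min(9,int(cv2.getRectSubPix(g,(1,1),(float(u),float(v)))[0,0]//18))]
        print("%4d"%y,r)
E
```

```text
[[146.0, 284.0], [176.0, 310.0], [269.0, 246.0], [239.0, 222.0]]
[[140.0, 271.0], [169.0, 297.0], [261.0, 234.0], [232.0, 211.0]]
t45
 150 :...:=####################################
 145 :.....-*##################################
 140 :.... -+*#################################
 135 :..:--=*##################################
 130 :.....:=+*################################
 125 ::.....-===++*############################
 120 ::......-====-::-*#######++###############
 115 ::.....:====-:     .+#####################
 110 ::......===--:      :=+*##################
 105 ::.....:=====:      :==**+++*###- :*######
 100 .::.....====-:      :==**+==:-=.    :-****
  95 .-==:...-===-:      .-=**+==--=:.....:-=+*
  90 .-=-....-==----:::::-==**====-==========+*
  85 .-===-:.-==-===========**+==--==========+*
  80 .-=++=-.-==:-==========**+==============+*
  75 .:=++=-:-==--==========*#+===-==========+*
  70 .-+++=-.-==--==========**+==--=========+**
  65 .-=++=-.-==:-==========**+===-=========+**
  60 .:=+++-.-==--==========+*+==--=========+**
  55 ==+++=-:-==:-==========***===-++***+******
  50 =
[... 545 characters left out ...]
++++++++**#+++++=:......=+*#
 105 =+++++++++++**++++=--++*#*++++=:.....:=+**
 100 ++++++++++++**+====.-=+*#*++=+=:......=+*#
  95 ++++++++++++**+==-..:=+*#*++===-:::::-=+*#
  90 ++++++++++++***+=---=++*#+++==++++++++++*#
  85 ++++++++++++*#**+++++++*#*++==++++++++++*#
  80 ++++++++++++*#+++++++++*#*+++=++++++++++*#
  75 ++++++++++++*++++++++++*#*++==++++++++++*#
  70 +++++++++++++++++++++++*#+++=-++++++++++*#
  65 +++++++++++++++++++++++*#*++==++++++++++*#
  60 +++++++++++++++++++++++*#*++=-++++++++++*#
  55 +++++++++++++++++++++++*#*+++=+**********#
  50 +++++++++++++**********##*++-=+++=++++++++
  45 ++++++++++++++++++++++++++=+==++=::-=+++++
  40 +***+++++++++++++++==++=+=++=-=+=:..:=+===
```

carry_out --targets '[[[-130, 0, 20], 0, 0.7], [[-130, 0, 20], 0, 0.7], [[-130, 0, 20], 0, 0.7], [[-130, 0, 20], 0, 0.7], [[-130, 0, 20], 0, 0.7], [[-130, 0, 20], 0, 0.7], [[-130, 0, 20], 0, 0.7], [[-130, 0, 20], 0, 0.7]]'

```text
t: 55.97
ee_pos: [365.7, 324.2, 188.2]
eef_rot: [-1.57, -0.034, 0.035]
force: [-0.2, -0.6, 0.1]
finger_gap: 59.7
```

```bash
python3 - <<'E'
from h import *
X=np.array([.999,.047]);Y=np.array([-.047,.999]);o=np.array([570,-196.5])
for nm in("top","scene"):
    I=imaging.read_camera(nm); g=cv2.cvtColor(I,cv2.COLOR_BGR2GRAY).astype(np.float32); print(nm)
    for y in range(150,36,-5):
        r=""
        for x in range(-135,-9,3):
            u,v=proj(nm,(*(o+x*X+y*Y),46)); r+=" .:-=+*#%@"[9-min(9,int(cv2.getRectSubPix(g,(1,1),(float(u),float(v)))[0,0]//16))]
        print("%4d"%y,r)
E
```

```text
top
 150 =====-====--====----============+=====++++
 145 -:::::::::::::::::::::::::::::::::::::::::
 140 .-=====-::-===+++++==-:====++++****#++*+=:
 135  .........=+**##***++=:....=+++++++++++=: 
 130 :. .......+++++++++++=-....=+++++++++++=: 
 125 :.........++++++++++++- . .=*++=======+=. 
 120 :.........=*+----:--++-   .=*++      .+=. 
 115 :.........-*+:      ++-.  .=*++      .+=. 
 110 -....... .=++:      =+-....-*++      .+=: 
 105 -.........=++:      =+-....-*++      .+=: 
 100 -.........=*+:      =+-....-*++       +=: 
  95 -.........=*+-      =+-.. .-*++:......+=: 
  90 =.........-*+-.:::::=+-. ..-*++++++++++=: 
  85 =::.......-*++++++++++-....=*++++++++++=: 
  80 -:........=+++++++++++-....=*++++++++++=: 
  75 -:........-+++++++++++=....=*++++++++++=. 
  70 -:........-*++++++++++=. ..-*++++++++++=. 
  65 -:........-++++++++++++....-#++++++++++=. 
  60 -:........-++++++++++++.....+++++++++++=. 
  55 -:.:......:=++++++++++*:..::-++==+++++*=::
  50 :.-------------------:::-::::::::::--:::::
  45 -::::.......:::.................. ........
  40 :..................................
[... 417 characters left out ...]
      :=+**+==:--.      -=+*
 105 ++++++::=++==:      :=+**+=-:-=.     .-=+*
 100 -=++++-:=++==-      :=+**+==:-=.      -=+*
  95 .-++++-:=++==:      :=+*#+==--=:.....:-=+*
  90 .-+=--::=++=-=--::::-=+**+===-==========+*
  85 .-++==:.=++============**+===-==========+*
  80 :-++++-:=+=:-=========+**+==============+*
  75 .-++++-:=++=-=========+*#*===-==========+*
  70 :-++++-:=++-===========**+==--==========+*
  65 .-++++=:=+=:-==========*#*==============+*
  60 .:=+++-:=++============**+==--==========+*
  55 ==++++-:-++--==========*#*====+***********
  50 ++++++=:-++::-+**********+==--=++-========
  45 ++++++=:-++-....:-===========-++-..:======
  40 ++++++-:=+=:...  ..:-=======--==-.  .-====
```

```bash
python3 -c "
from h import *
print(order.hand_in())"
```

```text
the job is handed in; nothing more can be done
None
```

The job is done and handed in at about 56 s of robot time. The tray is drawn out and locked with the pin, and the hooked rod is back on its mat. All four grey slide boxes are in the front bay, one per lane; I did not touch the green and red look-alikes.

- **Tray:** I caught the eye with the hook and pulled until the force rose to about 18 N, which is the stop.
- **Lock pin:** it went through the bracket and lug without resistance and stopped at the seated height. The pictures show its flange on the bracket.
- **Boxes:** in the last check both cameras agree that box D lies flat with its lid up, at the height expected on the bay floor. Boxes A, B and C match their expected places within about 4 mm, in one camera or both.
- **Bystanders:** no move was aimed near the objective, the oil bottle or the dish. I did not measure them again at the end.

Three things did not go cleanly:

- **Hard contact:** my first try at placing box C caught on the tray, probably the front panel, with about 77 N at the wrist, under the 120 N limit. The box tilted in the grip, so I set it on the bench, gripped it again and placed it flat.
- **Off-centre box:** box D, in the lane next to the pin, sits about 12 mm off its lane's centre, close to a lane wall but flat and inside the lane. I put it down on the centre and don't know what moved it. I left it there because the gap to the next box is too narrow for a finger.
- **Bracket position:** my two readings of it differed by about 2 mm, and the pin still went in.

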